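Set the wire-bending jig to its tall index pin and clamp it

TASK

Set the wire-bending jig for its next bend: with a fingertip, push its swing arm round until the arm points straight at the tallest of the four index pins round its scale, and only then push the clamp lever on top of the pivot anticlockwise (seen from above) until it is fully home against its stop block beside the pivot. Leave the arm pointing at the pin, push gently, do not grip the arm or the lever, and leave the loose things on and around the jig where they are.

Things in the scene. Friction and masses are not known exactly. Their poses are not given: they have to be found in the camera images.
- jig: Wire-bending jig fixed to the table: grey-painted steel plate 280 (its x) x 360 (its y) x 10 mm thick, reaching from x -167 to +113. Origin: on the vertical pivot axis, at table level. Its x axis points away from the robot (yawed up to 0.35 rad), z up. Swing arm (pointing to -x) and, above it, clamp lever (on the +x side) turn about the origin's vertical axis.
- stop_block (a point): Centre of the top of the clamp lever's fixed stop, a dark square-edged block 22 x 16 mm, close beside the pivot (about 41 from its axis) on the jig's far left; its top is 64 above the table.
- low_stud: Fixed index pin, low round stud, 22 mm across, 16 high; origin at its foot, on the plate. The four index pins stand about 135 from the pivot axis, roughly 36 and 75 degrees to either side of the plate's -x direction, in any order.
- square_pin: Fixed index pin, square, 18 x 18 mm, 24 high; origin at its foot, on the plate.
- cone_pin: Fixed index pin, cone, 22 mm across at its foot, 30 high; origin at its foot, on the plate.
- tall_pin_top (a point): Centre of the top of the tallest index pin (round, 14 across, 60 high above the plate, so its top is 70 above the table). This is the pin to point at.
- swing_arm (a joint): Angle of the swing arm about the pivot, rad: 0 when it points along the jig's -x (towards the robot), growing anticlockwise seen from above, range -1.6 to 1.6. At the start it lies within 0.3 of 0. It has dry friction of 0.15 N m (about 2 N at the grip) and stays where it is left.
- swing_tip (a point): Tip of the swing arm, 115 from the pivot axis, 28 above the table; its x axis points outwards along the arm, z up. The arm is a flat steel bar 18 wide, from 18 to 38 above the table, narrowing to a point over its last 23.
- swing_grip (a point): On the axis of the black upright grip on the swing arm, 58 above the table, 85 from the pivot axis. The grip is 18 across (as wide as the bar) and its top is 81 above the table. Push sideways on it or on the bar beside it.
- clamp_lever (a joint): Angle of the clamp lever about the pivot, rad: 0 fully open, 1.65 fully home against the stop block; grows anticlockwise seen from above. Starts between 0 and 0.5. At value q it points q - 0.87 rad anticlockwise from the jig's x axis. Dry friction 0.15 N m; it stays where it is left.
- lever_knob (a point): Centre of the black ball (24 across) at the end of the clamp lever, 84 from the pivot axis, 58 above the table. The lever is a bare aluminium bar 15 wide, from 50 to 62 above the table, on a hub 34 across whose top is 66 above the table; the plate below it is free.
- roller: loose brass ring, 30 outside, 24 high, standing on the far left corner of the jig's plate (mm); its origin is the centre of its underside. Not to be moved.
- gauge_block: loose dark steel block, 30 x 22 x 35 high, standing on the far right corner of the jig's plate (mm); its origin is the centre of its underside. Not to be moved.
- pliers: loose pliers lying left of the jig, about 150 long and 16 high (mm); its origin is by the joint, at its underside. Not to be moved.
- screwdriver: loose screwdriver, 170 long, lying right of the jig (mm); its origin is mid-way along its length at its underside. Not to be moved.
- jar: loose small amber jar, 48 across, 50 high (mm); its origin is the centre of its underside. Not to be moved.
- water_bottle: loose water bottle, 64 across, 200 high (mm); its origin is the centre of its underside. Not to be moved.
- tape: loose roll of black tape lying flat beyond the jig, 68 across, 19 high (mm); its origin is the centre of its underside. Not to be moved.
- spool: loose grey empty spool standing upright, 60 across, 50 high (mm); its origin is the centre of its underside. Not to be moved.

How it is judged:
On the way, in this order (a step that is already met when the one before it is completed fails the run):
1. the swing arm rests pointing at the tallest pin while the clamp lever is still open (y of tall_pin_top in the frame of swing_tip between -0.007 and 0.007 m and x of tall_pin_top in the frame of swing_tip above 0 m and velocity of joint swing_arm between -0.05 and 0.05 rad/s and value of joint clamp_lever below 1 rad), for 0.4 s.
2. the clamp lever is home against its stop block (value of joint clamp_lever above 1.53 rad), for 0.2 s.
At the end, for the whole second after the job is handed in: The arm's centre line, carried on beyond its tip, passes within 7 mm of the tallest pin's axis (so it meets the pin); the clamp lever is within 0.12 rad of its stop (value above 1.53); both are at rest (y of tall_pin_top in the frame of swing_tip between -0.007 and 0.007 m and x of tall_pin_top in the frame of swing_tip above 0 m and value of joint clamp_lever above 1.53 rad and velocity of joint swing_arm between -0.05 and 0.05 rad/s and velocity of joint clamp_lever between -0.05 and 0.05 rad/s); the robot touches nothing.
It fails at once if the swing arm is gripped or pushed roughly (more than 35 N of finger contact) (contact force between the fingers and swing_arm above 35 N).
It fails at once if the clamp lever is gripped or pushed roughly (more than 35 N of finger contact) (contact force between the fingers and clamp_lever above 35 N).
It fails at once if the clamp lever is pushed home before the arm points at the tallest pin (value of joint clamp_lever above 1 rad and not (y of tall_pin_top in the frame of swing_tip between -0.012 and 0.012 m)).
It fails at once if a loose thing is moved by more than 20 mm, lifted or knocked over (distance of any of roller, gauge_block, pliers, screwdriver, jar, water_bottle, tape, spool from where it was at the start of the episode above 0.02 m or angle between any of roller, gauge_block, jar, water_bottle, spool's own z axis and vertical above 0.5 rad).
It also fails if it takes over 64 s, if anything falls off the work surface, if the arm or the gripper's body presses on something with over 40 N, if the wrist force passes 120 N, or if a joint passes its speed limit or range.

ROBOT

A 6-joint arm with a two-finger parallel gripper is mounted at the origin on the work surface. World frame = base frame: x ahead of the robot, y to its left, z up, the work surface at z = 0. Lengths are in m, angles in rad, forces in N, time in s.
With the tool pointing down it reaches from about 0.35 to 0.775 m from the base axis. Payload 5.5 kg.
Tool frame: the origin (TCP) lies midway between the tips of the shut fingers; the grasp point (between the pads) lies 19 mm behind it; z points along the fingers, x is the direction in which the jaws open and shut, and the axes are right-handed (so a half turn about z gives the same grasp; the last joint's range is limited). The gripper opens to 85 mm and grips with 20 to 120 N. Pads are 22 mm wide; open, the fingers measure 114 mm over their backs; the gripper's body (76 mm by 85 mm) begins 54 mm behind the grasp point. The pads swing forward as they close: fully open they stand 13 mm farther back than shut.
Start: joints at [-1.398, 0.313, 0.046, 1.304, 0, 1.431], TCP at [0.177, -0.547, 0.231] pointing down, gripper open.
Joint ranges: [-2.76, 2.76], [-0.86, 1.69], [-1.03, 1.26], [-2.2, 2.34], [-1.47, 1.5], [-3.14, 3.14]. Speed limits (rad/s): [2.57, 2.57, 3.14, 3.14, 3.14, 3.14].

INTERFACE

Orientations are given as [roll, pitch, yaw] about the fixed x, y, z axes, in that order (R = Rz(yaw) Ry(pitch) Rx(roll)).
In Python, from station import env gives the robot as it stands.
- The arm moves only by the tool jog_arm, never from a script. Its argument "moves" is a list of rows, each a list of 3 entries, a list of its own where there are three numbers: the shift along the tool's x, y, z in mm, then the turn, a rotation vector about the tool's x, y, z in degrees, then the finger opening in mm, from 0 to 85.4. A call has 1 to 5 rows; each row is the pose to reach, as a shift and turn from the pose commanded when the call began, along the tool's axes at that moment; what a row does not reach only later rows make up. A row lasts 1/12 s, in which the tool goes at most 41.7 mm and 7.16 degrees, less where a joint would pass 70% of its speed; a pose out of reach is approached as far as the arm can. A call with a gripper value outside its range is refused whole. The fingers move at their own pace and stop on an object; "squeeze" is the grip in N (left out, the last holds). Time passes only in rows, so rows that repeat a pose let the fingers close. It gives the time, the measured TCP pose, the force and the opening at its end, in the units of the state.
- env.get_obs(): the state, without advancing time (a new reading comes with each control period).
- env.get_image(name): name is "side" or "top" or "wrist"; returns the picture (384x512x3 uint8, red, green, blue); there is no depth.
- env.camera_params(name): a dict with "camera_matrix" (3x3 intrinsics, pixels), "xyz" and "rotation" of the camera in the world; the wrist camera has in their place "T_tool_cam" (4x4, takes a point from camera to tool coordinates, whose origin is the TCP and whose axes are the tool frame's). Camera axes: x right, y up, looking along -z (the intrinsics and any distortion apply to the point x, -y, -z); pixel columns grow to the right and rows downward; lengths in m; the calibration is good to about 2 mm. The wrist camera is an equidistant fisheye: a pixel r from the principal point sees the ray r / f radians off the axis. A picture is of the moment at which its call begins: read the wrist's pose just before it. camera_params takes no time and is no camera call.
- env.job_done(): hands the job in, once; it reports no verdict.
The state is a dict: "t": time; "joints": joint angles; "joint_velocities": joint speeds; "tau": joint torques, N m; "tool_pos": TCP position; "tcp_rot": TCP orientation; "contact_force": force on the tool from outside, world axes, zero at the start; "ft_torque": the same for the moment, N m; "finger_gap": finger opening in m.
Only numpy, scipy, OpenCV 4.12 (cv2) and the standard library are available. Lean on these libraries where they do the work, as an engineer would, in place of code of your own. Each camera call takes 0.05 s, during which the arm holds its last target.

## Working session

There is one attempt and no reset: what is moved stays moved. The work goes in short steps, Python scripts to look and compute and a tool call to move; the robot and the scene stay as the last step left them, time stands still between calls to the robot, and variables do not carry over. Pictures are saved under pics/ and viewed, and the job is handed in when it is done.

Besides the shell and the picture viewer there is one more tool, called after ">>>" in YAML: its name, and indented under it one key for each argument. jog_arm: Moves the arm, as the interface text tells. Its arguments: {"type":"object","properties":{"moves":{"type":"array"},"squeeze":{"type":"number"}},"required":["moves"]}

```bash
ls; mkdir -p pics; python3 - <<'E'
from station import env
import cv2
for n in ("top","side"):
    im=env.get_image(n); cv2.imwrite(f"pics/{n}0.png",im[:,:,::-1])
    print(n,env.camera_params(n))
print(env.get_obs()); print(env.camera_params("wrist"))
E
```

```text
pics
top {'camera_matrix': array([[366.55570031,   0.        , 257.03795059],
       [  0.        , 366.55570031, 191.1270001 ],
       [  0.        ,   0.        ,   1.        ]]), 'xyz': array([0.40031671, 0.01302921, 1.10919744]), 'rotation': array([ 0.18559359,  0.00389444, -1.57867971])}
side {'camera_matrix': array([[381.35145468,   0.        , 252.17044718],
       [  0.        , 381.35145468, 197.5499084 ],
       [  0.        ,   0.        ,   1.        ]]), 'xyz': array([0.07122634, 0.77683778, 0.68907408]), 'rotation': array([ 0.99213497,  0.00367183, -2.5778357 ])}
{'t': 0.1, 'joints': array([-1.39756451e+00,  3.13969357e-01,  4.51359711e-02,  1.30358565e+00,
       -1.71920306e-05,  1.43120035e+00]), 'joint_velocities': array([-0.00111591, -0.00198469,  0.00127952, -0.00041492,  0.00064683,
        0.00036769]), 'tau': array([ 2.48122124e-03, -4.81721878e+01,  2.99246603e+01,  1.26703363e-02,
       -1.89811349e-04,  7.10198066e-06]), 'tool_pos': array([ 0.17687001, -0.54667139,  0.2304907 ]), 'tcp_rot': array([-3.14138389e+00,  1.60931364e-03, -1.25796836e+00]), 'contact_force': array([-0.98429196, -0.20398392, -0.04107282]), 'ft_torque': array([-0.02915526,  0.01415139,  0.00088791]), 'finger_gap': 0.08569680418261028}
{'camera_matrix': array([[297.31863964,   0.        , 255.18142837],
       [  0.        , 297.31863964, 190.045592  ],
       [  0.        ,   0.        ,   1.        ]]), 'T_tool_cam': array([[ 9.99999007e-01, -6.98075002e-04, -1.22456403e-03,
        -6.01743787e-04],
       [-1.04691604e-03, -9.49544172e-01, -3.13631581e-01,
        -7.98595917e-02],
       [-9.43839271e-04,  3.13632552e-01, -9.49543960e-01,
        -1.42651561e-01],
       [ 0.00000000e+00,  0.00000000e+00,  0.00000000e+00,
         1.00000000e+00]])}
```

```bash
python3 - <<'E'
import cv2
for n in ("top","side"):
    im=cv2.imread(f"pics/{n}0.png"); cv2.imwrite(f"pics/{n}0b.png",cv2.resize(im,(800,600),interpolation=cv2.INTER_CUBIC))
E
```

```text
(no output)
```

View pics/top0b.png

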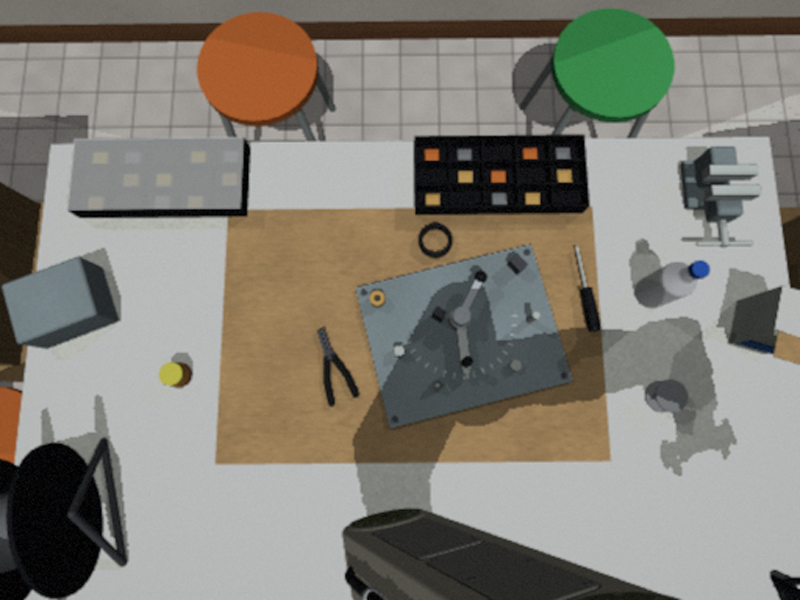

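View pics/side0b.png

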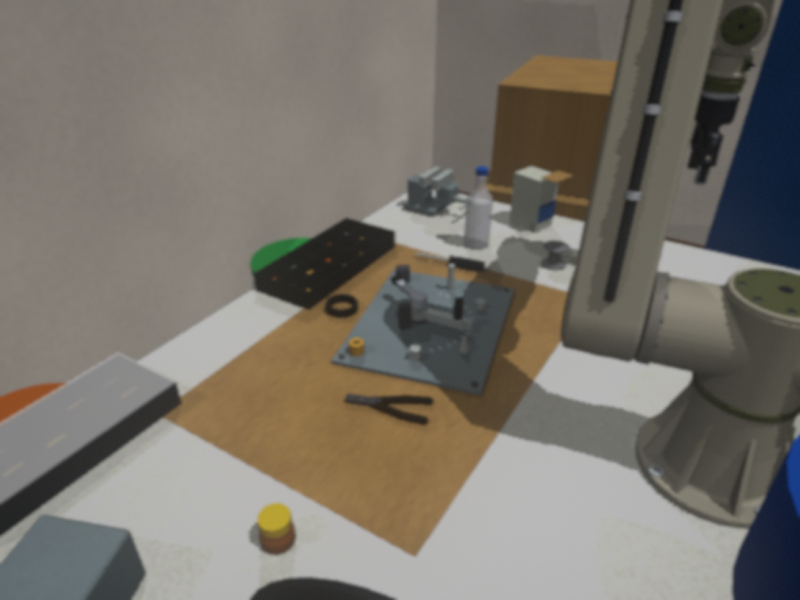

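The top view shows the jig in the centre with the pivot at about (461,317) of 800x600. A tall pin stands on the right at about (530,313). I'll enlarge that area.

```bash
python3 - <<'E'
import cv2
im=cv2.imread("pics/top0.png")[150:280,220:375]; print(im.shape)
cv2.imwrite("pics/top0c.png",cv2.convertScaleAbs(cv2.resize(im,None,fx=5,fy=4.6 if 0 else 5,interpolation=cv2.INTER_CUBIC)[:600],alpha=1.5,beta=15))
im=cv2.imread("pics/side0.png")[160:255,205:335]
cv2.imwrite("pics/side0c.png",cv2.convertScaleAbs(cv2.resize(im,None,fx=6,fy=6,interpolation=cv2.INTER_CUBIC),alpha=1.5,beta=15))
E
```

```text
(130, 155, 3)
```

View pics/top0c.png

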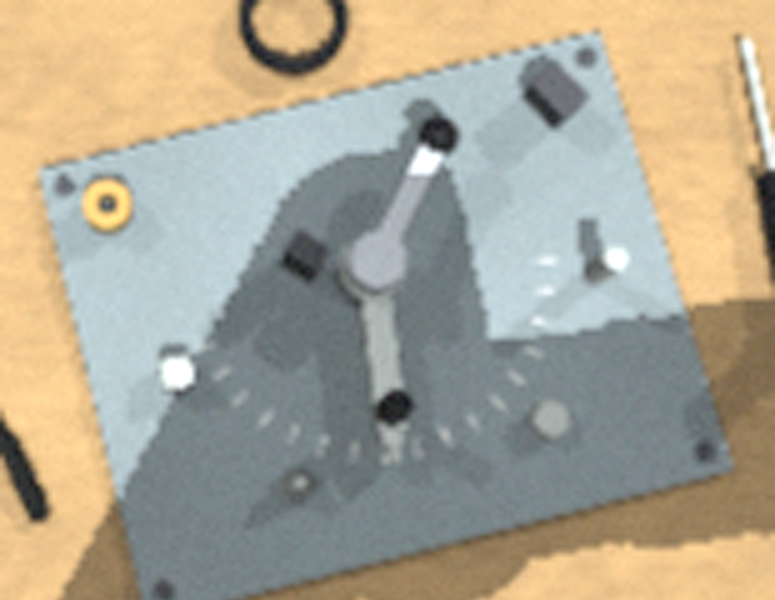

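View pics/side0c.png

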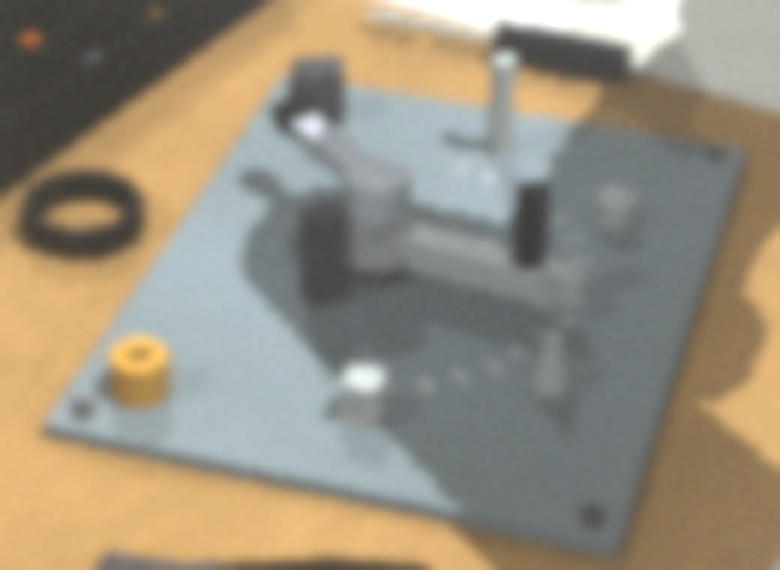

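The enlargement shows the following points in crop pixels:
- tall pin top at about (616,259)
- hub top at (379,258)
- grip top at (395,406)
- arm tip at (393,462)
- knob at (438,135)
- stop block top at about (307,252)

The side view agrees that the tall pin is the one at 75° on the right.

```bash
cat > h.py <<'E'
import numpy as np, cv2
from scipy.spatial.transform import Rotation as Rt
from station import env
def ray(n,px):
    p=env.camera_params(n);K=p["camera_matrix"];R=Rt.from_euler("xyz",p["rotation"]).as_matrix()
    d=np.array([(px[0]-K[0,2])/K[0,0],-(px[1]-K[1,2])/K[1,1],-1.]);return p["xyz"],R@d
def at(n,px,z):
    o,d=ray(n,px);return o+d*(z-o[2])/d[2]
def proj(n,P):
    p=env.camera_params(n);K=p["camera_matrix"];R=Rt.from_euler("xyz",p["rotation"]).as_matrix()
    c=R.T@(np.asarray(P)-p["xyz"]);return K[0,2]+K[0,0]*c[0]/-c[2],K[1,2]-K[1,1]*c[1]/-c[2]
E
python3 - <<'E'
from h import *
c=lambda x,y:(220+(x+.5)/5-.5,150+(y+.5)/5-.5)
s=lambda x,y:(205+(x+.5)/6-.5,160+(y+.5)/6-.5)
T={k:at("top",c(*v[:2]),v[2]) for k,v in dict(FL=(40,168,.01),FR=(600,30,.01),NR=(732,468,.01),NL=(145,605,.01),pin=(616,259,.07),pinfoot=(593,272,.01),hub=(379,258,.066),grip=(395,406,.081),tip=(393,462,.038),knob=(438,134,.06),stop=(307,252,.064),sq=(177,372,.034),cone=(299,483,.04),stud=(551,419,.026)).items()}
for k,v in T.items(): print(k,v.round(4))
for k,v in dict(pin=(504,60,.07),hub=(378,175,.066),grip=(533,187,.081),sq=(365,378,.034)).items(): print("side",k,at("side",s(*v[:2]),v[2]).round(4))
y=T["FL"]-T["FR"];print(np.linalg.norm(y),np.linalg.norm(T["FR"]-T["NR"]),np.arctan2(-y[0],y[1]), np.arctan2(*(T["FR"]-T["NR"])[1::-1]))
cc=(T["FL"]+T["FR"]+T["NR"]+T["NL"])/4
yaw=np.arctan2(-y[0],y[1]);u=np.array([np.cos(yaw),np.sin(yaw),0]);print("pivot from plate",cc+.027*u)
h=T["hub"]
for k in("pin","pinfoot","grip","tip","knob","stop","sq","cone","stud"):
    d=T[k]-h; d=d[:2]; print(k,np.linalg.norm(d),np.degrees(np.arctan2(-d[1],-d[0])-yaw), np.degrees(np.arctan2(d[1],d[0])-yaw))
E
```

```text
FL [0.6322 0.1057 0.01  ]
FR [ 0.7167 -0.2415  0.01  ]
NR [ 0.4467 -0.3065  0.01  ]
NL [0.3699 0.0423 0.01  ]
pin [ 0.5634 -0.2301  0.07  ]
pinfoot [ 0.5649 -0.2298  0.01  ]
hub [ 0.5657 -0.0947  0.066 ]
grip [ 0.4795 -0.0998  0.081 ]
tip [ 0.4505 -0.1024  0.038 ]
knob [ 0.64   -0.1319  0.06  ]
stop [ 0.5699 -0.0534  0.064 ]
sq [0.5041 0.0224 0.034 ]
cone [ 0.4388 -0.0476  0.04  ]
stud [ 0.4754 -0.1973  0.026 ]
side pin [ 0.5677 -0.2318  0.07  ]
side hub [ 0.569  -0.0955  0.066 ]
side grip [ 0.4856 -0.1057  0.081 ]
side sq [0.5073 0.0209 0.034 ]
0.3573787589729621 0.27778843646157864 0.23878686568786658 0.23610390041502838
pivot from plate [ 0.56760516 -0.09363015  0.01      ]
pin 0.13542066995235338 75.31583794088486 -104.68416205911515
pinfoot 0.13511447904682508 75.97776590559955 -104.02223409440045
grip 0.08636508749792926 -10.284926441993363 -190.28492644199338
tip 0.11549646900047986 -9.836053196807422 -189.83605319680743
knob 0.08307122577210405 139.70458195309962 -40.29541804690037
stop 0.041468948720004895 -109.46275680422464 70.53724319577536
sq 0.13230500522235147 -75.91060744862703 104.08939255137298
cone 0.1353467514625219 -34.01955651099399 145.98044348900603
stud 0.13674171481939698 34.9626360120853 -145.0373639879147
```

Everything agrees with the given geometry. The pivot is at about (0.567,-0.095) and the yaw is 0.237. The tall pin is at jig +75.5°, the arm at -10°, and the lever at q≈0.17. Next I'll move above the +y side of the grip with the fingers shut and tool x pointing at the pivot.

```bash
cat >> h.py <<'E'
PIV=np.array([.567,-.095])
def to(x,y,z,yawdeg):
    o=env.get_obs();R=Rt.from_euler("xyz",o["tcp_rot"]);T=Rt.from_euler("xyz",[np.pi,0,np.radians(yawdeg)])
    print("shift mm",(R.inv().apply(np.array([x,y,z])-o["tool_pos"])*1000).round(1),"turn deg",np.degrees((R.inv()*T).as_rotvec()).round(1),"| pos",o["tool_pos"].round(4),"yaw",np.degrees(o["tcp_rot"][2]).round(1),"j6",o["joints"][5].round(2),"t",o["t"])
def polar(r,th,tang,z,yaw):  # world dir th deg, tangential offset (ccw +)
    a=np.radians(th);p=PIV+r*np.array([np.cos(a),np.sin(a)])+tang*np.array([-np.sin(a),np.cos(a)])
    print(p.round(4));to(p[0],p[1],z,yaw)
E
python3 -c "
from h import *
polar(.085,-176.5,-.036,.2,3.5)"
```

```text
[ 0.48   -0.0643]
shift mm [-365.7 -436.8   31.2] turn deg [ -0.1   0.1 -75.6] | pos [ 0.1769 -0.5467  0.2305] yaw -72.1 j6 1.43 t 0.1
```

>>> jog_arm:
  moves:
    - [[-75, -90, 6], [0, 0, -15], 0]
    - [[-150, -180, 12], [0, 0, -30], 0]
    - [[-150, -180, 12], [0, 0, -30], 0]
    - [[-190, -227, 16], [0, 0, -36], 0]
    - [[-190, -227, 16], [0, 0, -36], 0]

```text
t: 0.52
tool_pos: [0.2881, -0.3692, 0.2197]
tcp_rot: [-3.141, 0.001, -0.628]
contact_force: [1.3, -0.9, 0.4]
finger_gap: 0.0255
```

```bash
python3 -c "
from h import *
polar(.085,-176.5,-.036,.2,3.5)"
```

```text
[ 0.48   -0.0643]
shift mm [ -23.8 -359.5   19.8] turn deg [ -0.    0.  -39.5] | pos [ 0.2881 -0.3692  0.2197] yaw -36.0 j6 1.12 t 0.5167
```

>>> jog_arm:
  moves:
    - [[-24, -360, 20], [0, 0, -40], 0]
    - [[-24, -360, 20], [0, 0, -40], 0]
    - [[-24, -360, 20], [0, 0, -40], 0]
    - [[-24, -360, 20], [0, 0, -40], 0]
    - [[-24, -360, 20], [0, 0, -40], 0]

```text
t: 0.93
tool_pos: [0.3998, -0.1935, 0.2085]
tcp_rot: [3.142, 0.0, -0.002]
contact_force: [0.8, 0.0, -0.4]
finger_gap: 0.0001
```

```bash
python3 -c "
from h import *
polar(.085,-176.5,-.036,.2,3.5)"
```

```text
[ 0.48   -0.0643]
shift mm [  79.9 -129.4    8.5] turn deg [ 0.   0.  -3.6] | pos [ 0.3998 -0.1935  0.2085] yaw -0.1 j6 0.94 t 0.9333
```

>>> jog_arm:
  moves:
    - [[80, -129, 8], [0, 0, -3.6], 0]
    - [[80, -129, 8], [0, 0, -3.6], 0]
    - [[80, -129, 8], [0, 0, -3.6], 0]
    - [[80, -129, 8], [0, 0, -3.6], 0]
    - [[80, -129, 8], [0, 0, -3.6], 0]

```text
t: 1.35
tool_pos: [0.4821, -0.0631, 0.2]
tcp_rot: [-3.14, -0.0, 0.061]
contact_force: [-0.9, -0.1, -0.4]
finger_gap: 0.0
```

```bash
python3 -c "
from h import *
polar(.085,-176.5,-.036,.045,3.5)
o=env.get_obs();im=env.get_image('wrist');cv2.imwrite('pics/w1.png',cv2.convertScaleAbs(cv2.resize(im[:,:,::-1],(800,600)),alpha=1.4,beta=10))"
```

```text
[ 0.48   -0.0643]
shift mm [ -2.2   1.3 155. ] turn deg [-0.1 -0.  -0. ] | pos [ 0.4821 -0.0631  0.2   ] yaw 3.5 j6 1.21 t 1.35
```

View pics/w1.png

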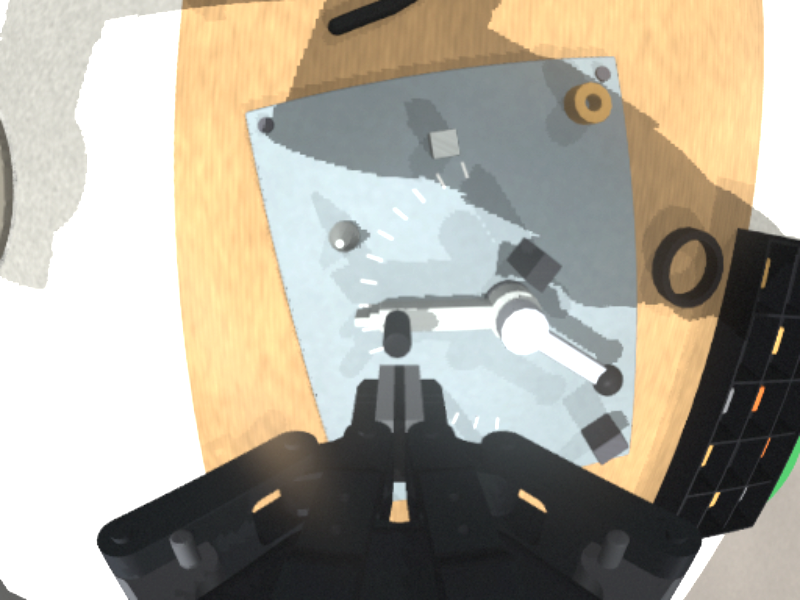

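The wrist view shows the grip at about (397,333) and the fingertips at (400,370). I'll check the pivot and grip against this picture, corrected for the fisheye.

```bash
cat >> h.py <<'E'
def wray(o,px):
    p=env.camera_params("wrist");K=p["camera_matrix"];M=np.array(p["T_tool_cam"])
    v=np.array([px[0]-K[0,2],-(px[1]-K[1,2])]);r=np.linalg.norm(v);t=r/K[0,0]
    d=np.array([*(v/r*np.sin(t)),-np.cos(t)]) if r>0 else np.array([0,0,-1.])
    R=Rt.from_euler("xyz",o["tcp_rot"]).as_matrix()
    return o["tool_pos"]+R@M[:3,3],R@M[:3,:3]@d
def wat(o,px,z):
    c,d=wray(o,px);return c+d*(z-c[2])/d[2]
E
python3 -c "
from h import *
o=env.get_obs();s=lambda x,y:((x+.5)*.64-.5,(y+.5)*.64-.5)
for k,v in dict(grip=(398,318,.081),tip=(358,318,.038),hub=(525,331,.066),knob=(607,381,.06),stop=(540,264,.064),sq=(444,142,.034),cone=(340,242,.04)).items():print(k,wat(o,s(*v[:2]),v[2]).round(4))"
```

```text
grip [ 0.4807 -0.0837  0.081 ]
tip [ 0.4534 -0.1018  0.038 ]
hub [ 0.5652 -0.0938  0.066 ]
knob [ 0.6391 -0.1334  0.06  ]
stop [ 0.5691 -0.0484  0.064 ]
sq [0.5042 0.0225 0.034 ]
cone [ 0.4396 -0.0478  0.04  ]
```

The wrist view agrees within 2 mm. The grip top is the lower end of the black cylinder, which I had misread. Now I'll descend.

>>> jog_arm:
  moves:
    - [[0, 1, 40], [0, 0, 0], 0]
    - [[-1, 1, 80], [0, 0, 0], 0]
    - [[-2, 1, 120], [0, 0, 0], 0]
    - [[-2, 1, 145], [0, 0, 0], 0]
    - [[-2, 1, 155], [0, 0, 0], 0]

```text
t: 1.82
tool_pos: [0.4745, -0.0683, 0.0418]
tcp_rot: [-3.139, 0.007, 0.053]
contact_force: [0.3, 1.0, 0.2]
finger_gap: 0.0
```

```bash
python3 -c "
from h import *
print(env.get_obs()['contact_force'])
for a in (-176.5,-172,-164): polar(.085,a,-.020,.045,a+180)
o=env.get_obs();im=env.get_image('wrist');cv2.imwrite('pics/w2.png',cv2.convertScaleAbs(cv2.resize(im[:,:,::-1],(800,600)),alpha=1.4,beta=10))"
```

```text
[0.26646983 0.99716218 0.16819999]
[ 0.4809 -0.0802]
shift mm [ 5.7 12.3 -3.3] turn deg [-0.1  0.4 -0.4] | pos [ 0.4745 -0.0683  0.0418] yaw 3.1 j6 1.21 t 1.8167
[ 0.48  -0.087]
shift mm [ 4.5 19.  -3.3] turn deg [-0.1  0.4 -4.9] | pos [ 0.4745 -0.0683  0.0418] yaw 3.1 j6 1.21 t 1.8167
[ 0.4798 -0.0992]
shift mm [ 3.6 31.2 -3.3] turn deg [ -0.2   0.4 -12.9] | pos [ 0.4745 -0.0683  0.0418] yaw 3.1 j6 1.21 t 1.8167
```

View pics/w2.png

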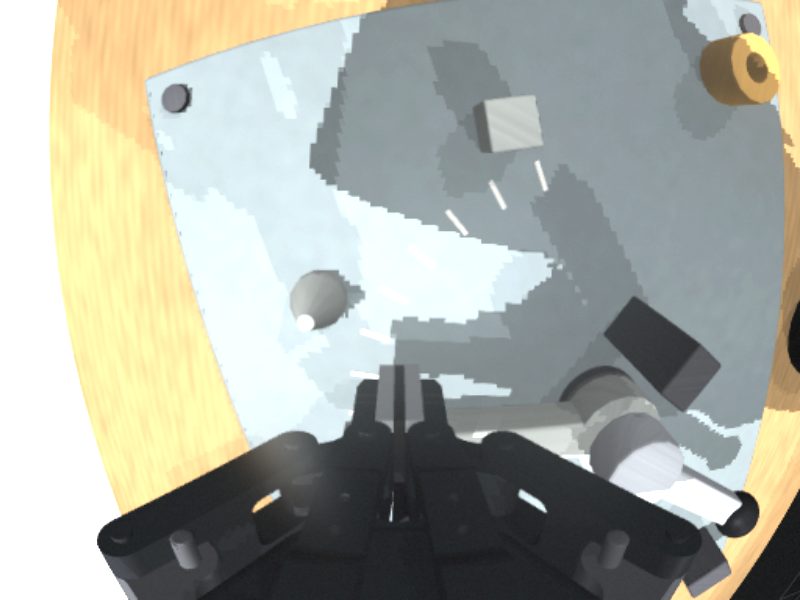

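```bash
cat >> h.py <<'E'
PIV=np.array([.5662,-.0945])
def arc(r,angs,tang,z,dyaw):
    o=env.get_obs();R=Rt.from_euler("xyz",o["tcp_rot"])
    for th in angs:
        a=np.radians(th);p=PIV+r*np.array([np.cos(a),np.sin(a)])+tang*np.array([-np.sin(a),np.cos(a)])
        T=Rt.from_euler("xyz",[np.pi,0,a+np.radians(dyaw)])
        print(th,(R.inv().apply(np.array([*p,z])-o["tool_pos"])*1000).round(0),np.degrees((R.inv()*T).as_rotvec()).round(1))
    print(o["tool_pos"].round(4),o["contact_force"].round(1),o["t"])
E
python3 -c "
from h import *
arc(.085,[-179,-176,-173,-170,-167],-.020,.044,180)"
```

```text
-179 [ 6.  8. -2.] [-0.1  0.4  2.1]
-176 [ 4. 12. -2.] [-0.1  0.4 -0.9]
-173 [ 4. 17. -2.] [-0.1  0.4 -3.9]
-170 [ 3. 21. -2.] [-0.2  0.4 -6.9]
-167 [ 3. 26. -2.] [-0.2  0.4 -9.9]
[ 0.4749 -0.0683  0.0419] [ 0.1 -0.5 -0.4] 1.8667
```

>>> jog_arm:
  moves:
    - [[5, 4, -2], [0, 0, 0], 0]
    - [[5, 8, -2], [0, 0, 0], 0]
    - [[4, 12, -2], [0, 0, -1], 0]
    - [[4, 16, -2], [0, 0, -4], 0]
    - [[3, 20, -2], [0, 0, -7], 0]

```text
t: 2.28
tool_pos: [0.485, -0.0891, 0.0502]
tcp_rot: [3.14, -0.005, 0.18]
contact_force: [1.2, 3.2, -1.2]
finger_gap: 0.0003
```

```bash
python3 -c "
from h import *
arc(.085,[-169,-166,-163,-160,-157],-.020,.044,180)"
```

```text
-169 [-6.  1.  6.] [ 0.1 -0.3 -0.7]
-166 [-7.  5.  6.] [ 0.1 -0.3 -3.7]
-163 [-8. 10.  6.] [ 0.1 -0.3 -6.7]
-160 [-8. 14.  6.] [ 0.1 -0.3 -9.7]
-157 [-8. 19.  6.] [  0.1  -0.3 -12.7]
[ 0.485  -0.0891  0.0502] [ 1.2  3.2 -1.2] 2.2833
```

>>> jog_arm:
  moves:
    - [[-2, 3, 3], [0, 0, -3], 0]
    - [[-4, 7, 3], [0, 0, -6], 0]
    - [[-5, 11, 3], [0, 0, -9], 0]
    - [[-5, 16, 3], [0, 0, -12], 0]
    - [[-5, 20, 3], [0, 0, -15], 0]

```text
t: 2.7
tool_pos: [0.4829, -0.1098, 0.0472]
tcp_rot: [3.139, -0.003, 0.441]
contact_force: [-1.1, 1.4, -1.0]
finger_gap: 0.0001
```

```bash
python3 -c "
from h import *
arc(.085,[-155,-152,-149,-146,-143],-.020,.044,180)"
```

```text
-155 [-3.  1.  3.] [ 0.1 -0.2  0.3]
-152 [-4.  6.  3.] [ 0.1 -0.2 -2.7]
-149 [-5. 10.  3.] [ 0.1 -0.2 -5.7]
-146 [-5. 15.  3.] [ 0.2 -0.2 -8.7]
-143 [-5. 19.  3.] [  0.2  -0.2 -11.7]
[ 0.4829 -0.1098  0.0472] [-1.1  1.4 -1. ] 2.7
```

>>> jog_arm:
  moves:
    - [[-3, 5, 2], [0, 0, -3], 0]
    - [[-5, 9, 2], [0, 0, -6], 0]
    - [[-6, 14, 2], [0, 0, -9], 0]
    - [[-6, 18, 2], [0, 0, -12], 0]
    - [[-6, 23, 2], [0, 0, -15], 0]

```text
t: 3.12
tool_pos: [0.487, -0.1331, 0.0452]
tcp_rot: [3.139, -0.002, 0.703]
contact_force: [-1.5, 1.7, -0.4]
finger_gap: 0.0003
```

```bash
python3 -c "
from h import *
arc(.085,[-140,-137,-134,-131,-128,-125],-.020,.044,180)
im=env.get_image('top');cv2.imwrite('pics/t3.png',cv2.convertScaleAbs(cv2.resize(im[140:280,220:380,::-1],None,fx=4,fy=4),alpha=1.4,beta=10))"
```

```text
-140 [1. 1. 1.] [ 0.2 -0.1  0.3]
-137 [-0.  6.  1.] [ 0.2 -0.1 -2.7]
-134 [-1. 10.  1.] [ 0.2 -0.1 -5.7]
-131 [-2. 15.  1.] [ 0.2 -0.1 -8.7]
-128 [-2. 19.  1.] [  0.2  -0.1 -11.7]
-125 [-2. 24.  1.] [  0.2  -0.1 -14.7]
[ 0.487  -0.1331  0.0452] [-1.5  1.7 -0.4] 3.1167
```

View pics/t3.png

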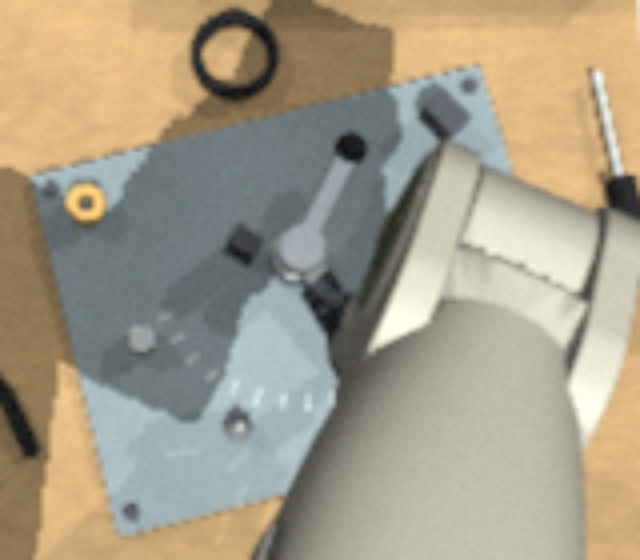

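The wrist hides the swing arm in the top view, but the push force is a steady 2 N or so and the lever hasn't moved. I'll continue.

>>> jog_arm:
  moves:
    - [[-1, 5, 1], [0, 0, -3], 0]
    - [[-2, 9, 1], [0, 0, -6], 0]
    - [[-3, 14, 1], [0, 0, -9], 0]
    - [[-3, 18, 1], [0, 0, -12], 0]
    - [[-3, 23, 1], [0, 0, -15], 0]

```text
t: 3.58
tool_pos: [0.499, -0.1524, 0.0437]
tcp_rot: [3.139, -0.0, 0.964]
contact_force: [-2.0, 1.4, 1.5]
finger_gap: 0.0001
```

```bash
python3 -c "
from h import *
arc(.085,[-125,-122,-119,-116,-113,-110],-.020,.044,180)
o=env.get_obs();im=env.get_image('wrist');cv2.imwrite('pics/w4.png',cv2.convertScaleAbs(cv2.resize(im[:,:,::-1],(800,600)),alpha=1.4,beta=10))"
```

```text
-125 [ 1.  2. -0.] [ 0.1 -0.   0.2]
-122 [ 0.  6. -0.] [ 0.1 -0.  -2.8]
-119 [-1. 11. -0.] [ 0.1 -0.  -5.8]
-116 [-1. 15. -0.] [ 0.1 -0.  -8.8]
-113 [-1. 20. -0.] [  0.1  -0.  -11.8]
-110 [-1. 25. -0.] [  0.1   0.  -14.8]
[ 0.499  -0.1524  0.0437] [-2.   1.4  1.5] 3.5833
```

View pics/w4.png

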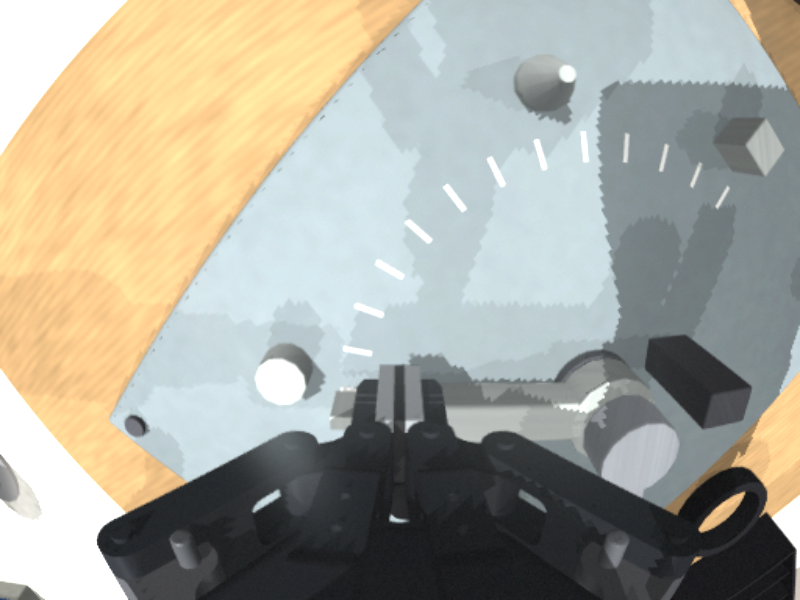

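The wrist view shows the bar ahead of the fingers with its tip at about (333,410). It's approaching the low stud's bearing at (283,378). I'll push on to about -100° and then slow down.

>>> jog_arm:
  moves:
    - [[0, 5, 0], [0, 0, -3], 0]
    - [[-1, 10, 0], [0, 0, -6], 0]
    - [[-2, 14, 0], [0, 0, -9], 0]
    - [[-2, 19, 0], [0, 0, -12], 0]
    - [[-2, 24, 0], [0, 0, -15], 0]

```text
t: 4.05
tool_pos: [0.5172, -0.1677, 0.0433]
tcp_rot: [3.14, 0.001, 1.224]
contact_force: [-1.2, 0.3, 0.3]
finger_gap: -0.0003
```

```bash
python3 -c "
from h import *
arc(.085,[-110,-107,-104,-101,-98,-95],-.020,.044,180)"
```

```text
-110 [ 1.  1. -1.] [0.1 0.  0.1]
-107 [-0.  6. -1.] [ 0.1  0.  -2.9]
-104 [-1. 10. -1.] [ 0.1  0.  -5.9]
-101 [-2. 15. -1.] [ 0.1  0.  -8.9]
-98 [-2. 19. -1.] [  0.1   0.  -11.9]
-95 [-2. 24. -1.] [  0.1   0.1 -14.9]
[ 0.5172 -0.1677  0.0433] [-1.2  0.3  0.3] 4.05
```

>>> jog_arm:
  moves:
    - [[0, 4, -1], [0, 0, -3], 0]
    - [[-1, 8, -1], [0, 0, -6], 0]
    - [[-2, 12, -1], [0, 0, -8], 0]
    - [[-2, 15, -1], [0, 0, -9], 0]
    - [[-2, 15, -1], [0, 0, -9], 0]

```text
t: 4.47
tool_pos: [0.5313, -0.1748, 0.044]
tcp_rot: [3.139, 0.001, 1.38]
contact_force: [1.5, 0.5, -0.0]
finger_gap: 0.0002
```

```bash
python3 -c "
from h import *
arc(.085,[-101,-98,-95,-92],-.020,.044,180)
o=env.get_obs();im=env.get_image('wrist');cv2.imwrite('pics/w5.png',cv2.convertScaleAbs(cv2.resize(im[:,:,::-1],(800,600)),alpha=1.4,beta=10));print(o)"
```

```text
-101 [ 0. -1.  0.] [0.1 0.1 0.1]
-98 [-0.  3.  0.] [ 0.1  0.1 -2.9]
-95 [-1.  8.  0.] [ 0.1  0.1 -5.9]
-92 [-2. 12.  0.] [ 0.1  0.1 -8.9]
[ 0.5313 -0.1748  0.044 ] [ 1.5  0.5 -0. ] 4.4667
{'t': 4.4667, 'joints': array([-4.61161813e-01,  4.07442036e-01, -3.01948383e-01,  8.58655068e-01,
       -2.26345096e-04, -2.70299058e-01]), 'joint_velocities': array([ 1.34986910e-03, -1.30217441e-03, -1.64044924e-02, -1.35680305e-02,
        7.85882467e-05,  2.23512467e-02]), 'tau': array([-5.54879650e-02, -4.85299230e+01,  2.53391916e+01,  3.11868370e-02,
        2.76608414e-03, -1.93056464e-01]), 'tool_pos': array([ 0.53133944, -0.17476468,  0.04400637]), 'tcp_rot': array([3.13900213e+00, 9.52653330e-04, 1.37993203e+00]), 'contact_force': array([ 1.51042382,  0.51218346, -0.01874095]), 'ft_torque': array([-0.01817528,  0.02670267,  0.03064251]), 'finger_gap': 0.0001584378143138849}
```

View pics/w5.png

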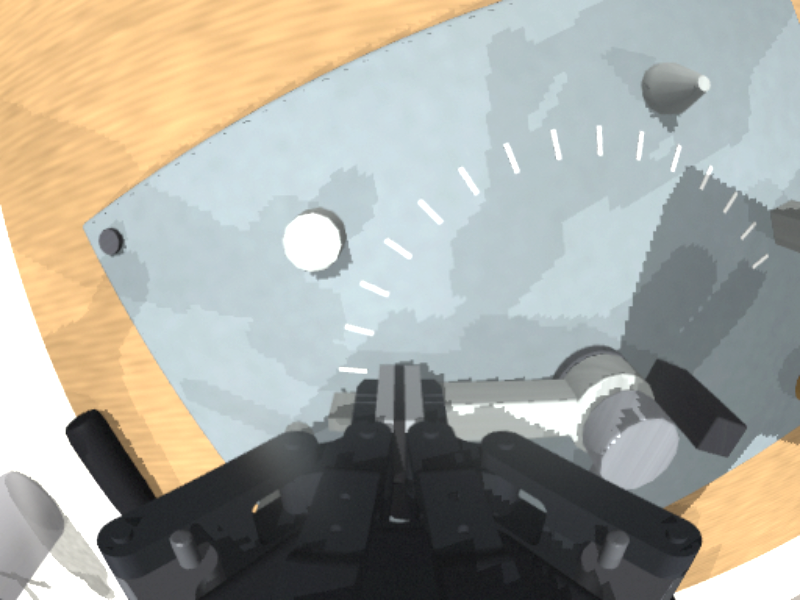

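>>> jog_arm:
  moves:
    - [[0, 3, 0], [0, 0, -2], 0]
    - [[0, 5, 0], [0, 0, -4], 0]
    - [[-1, 7, 0], [0, 0, -6], 0]
    - [[-1, 8, 0], [0, 0, -6], 0]
    - [[-1, 8, 0], [0, 0, -6], 0]

```text
t: 4.93
tool_pos: [0.538, -0.1767, 0.0432]
tcp_rot: [3.141, 0.001, 1.484]
contact_force: [-1.2, 0.6, 0.9]
finger_gap: -0.0001
```

>>> jog_arm:
  moves:
    - [[0, 0, 0], [0, 0, 0], 0]
    - [[0, -10, 0], [0, 0, 0], 0]
    - [[0, -30, -10], [0, 0, 0], 0]
    - [[0, -40, -50], [0, 0, 0], 0]
    - [[0, -40, -90], [0, 0, 0], 0]

```text
t: 5.35
tool_pos: [0.4937, -0.1713, 0.1314]
tcp_rot: [-3.135, -0.003, 1.484]
contact_force: [1.2, -0.9, 0.4]
finger_gap: -0.0
```

```bash
python3 -c "
from h import *
o=env.get_obs();im=env.get_image('wrist');cv2.imwrite('pics/w6.png',cv2.convertScaleAbs(cv2.resize(im[:,:,::-1],(800,600)),alpha=1.4,beta=10));print(o['tool_pos'],o['joint_velocities'].round(2))
im=env.get_image('side');cv2.imwrite('pics/s6.png',cv2.convertScaleAbs(cv2.resize(im[160:255,205:335,::-1],None,fx=6,fy=6,interpolation=cv2.INTER_CUBIC),alpha=1.4,beta=10))"
```

```text
[ 0.49369087 -0.17133481  0.1313905 ] [ 0.01 -0.4   0.83  1.12  0.01  0.01]
```

View pics/w6.png

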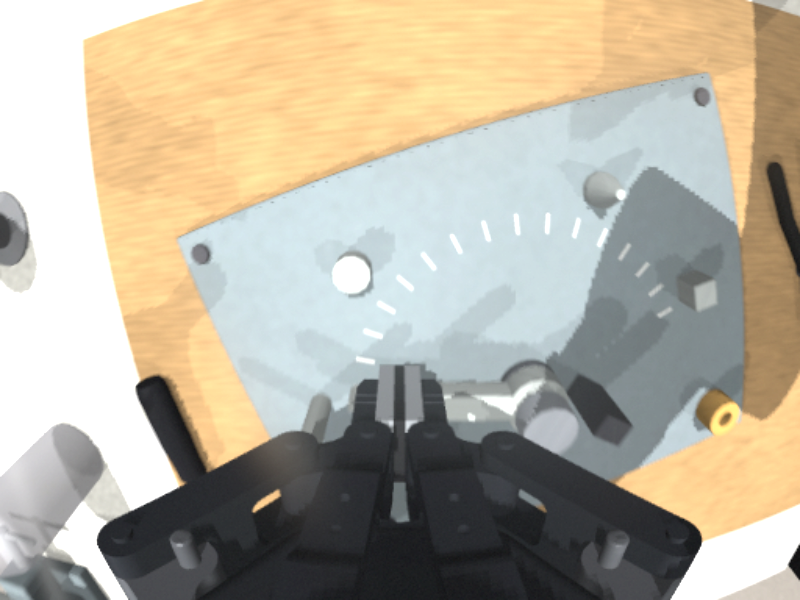

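View pics/s6.png

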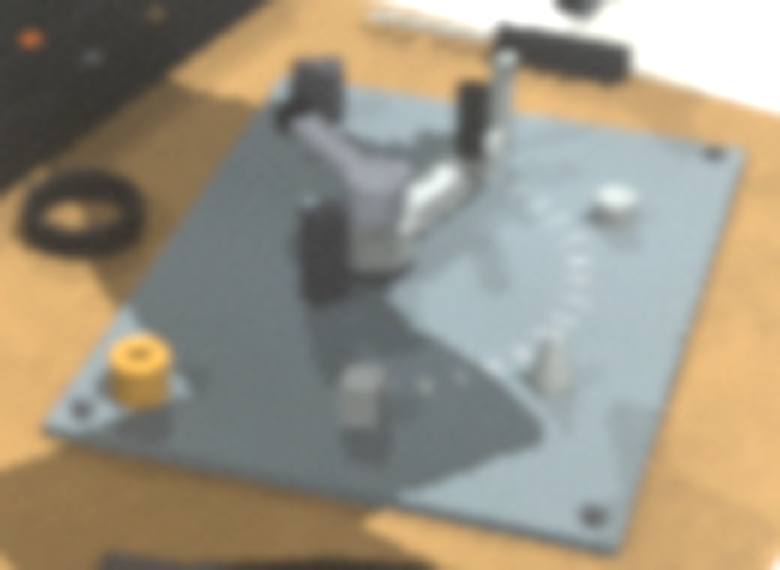

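The side view shows the grip top at about (474,85), the pin top at (505,60) and the tip next to the pin foot. I'll compute the bearings.

```bash
python3 -c "
from h import *
s=lambda x,y:(205+(x+.5)/6-.5,160+(y+.5)/6-.5)
P={k:at('side',s(*v[:2]),v[2]) for k,v in dict(pin=(504,60,.07),hub=(377,175,.066),grip=(474,86,.081),gripfoot=(472,155,.038),tip=(497,148,.038)).items()}
for k,v in P.items():
  d=v-P['hub'];print(k,v.round(4),np.linalg.norm(d[:2]).round(4),np.degrees(np.arctan2(d[1],d[0])).round(1))"
```

```text
pin [ 0.5677 -0.2318  0.07  ] 0.1366 -90.7
hub [ 0.5694 -0.0953  0.066 ] 0.0 0.0
grip [ 0.5591 -0.1799  0.081 ] 0.0853 -97.0
gripfoot [ 0.5582 -0.1798  0.038 ] 0.0853 -97.5
tip [ 0.5501 -0.1936  0.038 ] 0.1002 -101.1
```

>>> jog_arm:
  moves:
    - [[0, -40, -42], [0, 0, 0], 0]
    - [[-20, -80, -80], [0, 0, 0], 0]
    - [[-30, -120, -110], [0, 0, 0], 0]
    - [[-30, -120, -110], [0, 0, 0], 0]
    - [[-30, -120, -110], [0, 0, 0], 0]

```text
t: 5.87
tool_pos: [0.3738, -0.1942, 0.2476]
tcp_rot: [3.137, 0.005, 1.483]
contact_force: [-0.0, -0.8, -0.0]
finger_gap: 0.0001
```

```bash
python3 -c "
from h import *
o=env.get_obs();im=env.get_image('wrist');cv2.imwrite('pics/w7.png',cv2.convertScaleAbs(cv2.resize(im[:,:,::-1],(800,600)),alpha=1.4,beta=10));print(o['tool_pos'],o['tcp_rot'],o['joint_velocities'].round(2))
im=env.get_image('top');cv2.imwrite('pics/t7.png',cv2.convertScaleAbs(cv2.resize(im[150:270,220:375,::-1],None,fx=5,fy=5,interpolation=cv2.INTER_CUBIC),alpha=1.4,beta=10))"
```

```text
[ 0.37383402 -0.19421932  0.2475821 ] [3.13665762 0.00487356 1.48253256] [ 0.04  0.07 -0.02 -0.13  0.04  0.07]
```

View pics/w7.png

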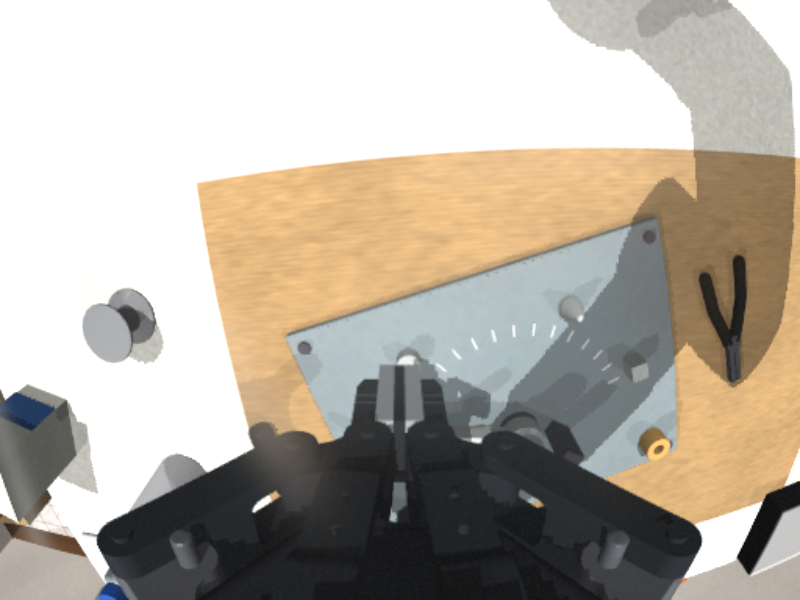

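View pics/t7.png

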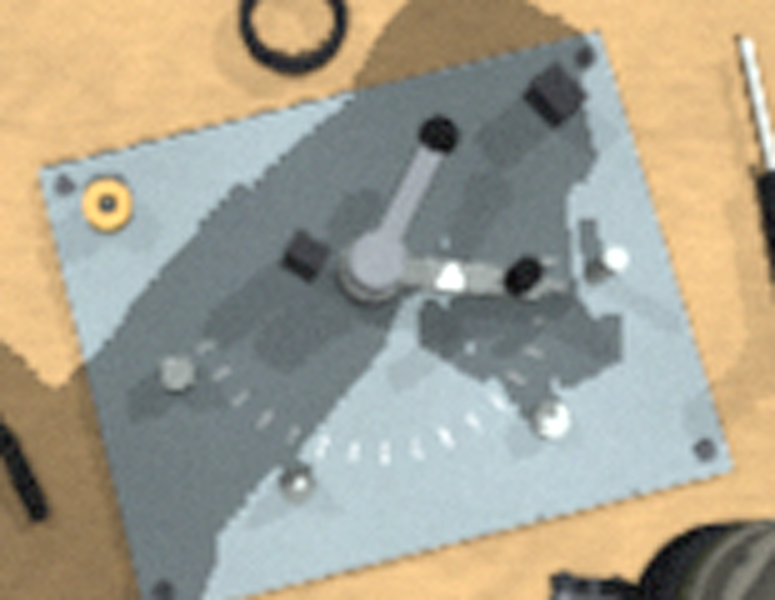

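The top view is clear now, showing the hub top at (377,258), grip top at about (527,271), bar tip at (566,285) and pin top at (616,259). The lever hasn't moved.

```bash
python3 -c "
from h import *
c=lambda x,y:(220+(x+.5)/5-.5,150+(y+.5)/5-.5)
print(np.array(PIV))
P={k:at('top',c(*v[:2]),v[2]) for k,v in dict(pin=(616,259,.07),foot=(594,271,.01),hub=(377.5,258,.066),grip=(527,271,.081),tip=(566,285,.038)).items()}
for k,v in P.items():
  d=v[:2]-PIV;print(k,v.round(4),np.linalg.norm(d).round(4),np.degrees(np.arctan2(d[1],d[0])).round(1))"
```

```text
[ 0.5662 -0.0945]
pin [ 0.5634 -0.2301  0.07  ] 0.1356 -91.2
foot [ 0.5655 -0.2304  0.01  ] 0.1359 -90.3
hub [ 0.5658 -0.0938  0.066 ] 0.0008 123.4
grip [ 0.5552 -0.1768  0.081 ] 0.083 -97.6
tip [ 0.5531 -0.2073  0.038 ] 0.1136 -96.6
```

The arm is at about -97.0° and the pin is at -90.8°, so roughly 6° remain. Last time the fingers stopped at TCP (0.538,-0.1767). Scaling from that, the final contact TCP is about (0.547,-0.179). I'll go back in behind the grip.

```bash
python3 -c "
from h import *
to(.515,-.176,.12,90);to(.515,-.176,.044,90)"
```

```text
shift mm [ 30.1 136.2 124.6] turn deg [ 0.2  0.2 -5. ] | pos [ 0.3762 -0.1937  0.2441] yaw 85.0 j6 -0.58 t 5.9667
shift mm [ 30.3 135.9 200.6] turn deg [ 0.2  0.2 -5. ] | pos [ 0.3762 -0.1937  0.2441] yaw 85.0 j6 -0.58 t 5.9667
```

>>> jog_arm:
  moves:
    - [[8, 30, 25], [0, 0, -2], 0]
    - [[15, 60, 50], [0, 0, -4], 0]
    - [[23, 90, 75], [0, 0, -5], 0]
    - [[30, 118, 96], [0, 0, -5], 0]
    - [[30, 132, 116], [0, 0, -5], 0]

```text
t: 6.38
tool_pos: [0.513, -0.1723, 0.1234]
tcp_rot: [3.141, -0.001, 1.576]
contact_force: [0.4, -0.3, 0.8]
finger_gap: 0.0003
```

```bash
python3 -c "
from h import *
to(.515,-.176,.044,90)"
```

```text
shift mm [-3.8  1.9 79.4] turn deg [ 0.  -0.1  0.3] | pos [ 0.513  -0.1723  0.1234] yaw 90.3 j6 -0.48 t 6.3833
```

>>> jog_arm:
  moves:
    - [[-3, 0, 30], [0, 0, 0], 0]
    - [[-4, -1, 60], [0, 0, 0], 0]
    - [[-4, -2, 78], [0, 0, 0], 0]
    - [[-4, -2, 82], [0, 0, 0], 0]
    - [[-4, -2, 82], [0, 0, 0], 0]

```text
t: 6.8
tool_pos: [0.5066, -0.1765, 0.0418]
tcp_rot: [-3.137, -0.002, 1.574]
contact_force: [-0.6, -1.0, -0.5]
finger_gap: 0.0002
```

```bash
python3 -c "
from h import *
to(.547,-.179,.044,91)"
```

```text
shift mm [-2.6 40.4 -2.3] turn deg [-0.3 -0.1 -0.8] | pos [ 0.5066 -0.1765  0.0418] yaw 90.2 j6 -0.49 t 6.8
```

>>> jog_arm:
  moves:
    - [[-1, 8, -1], [0, 0, 0], 0]
    - [[-1, 16, -2], [0, 0, 0], 0]
    - [[-2, 23, -2], [0, 0, -1], 0]
    - [[-2, 27, -2], [0, 0, -1], 0]
    - [[-2, 28, -2], [0, 0, -1], 0]

```text
t: 7.22
tool_pos: [0.5378, -0.1805, 0.0479]
tcp_rot: [3.139, 0.001, 1.591]
contact_force: [0.4, -0.9, -0.0]
finger_gap: 0.0004
```

```bash
python3 -c "
from h import *
to(.547,-.179,.044,91)"
```

```text
shift mm [1.4 9.2 3.9] turn deg [0.2 0.1 0.2] | pos [ 0.5378 -0.1805  0.0479] yaw 91.2 j6 -0.49 t 7.2167
```

>>> jog_arm:
  moves:
    - [[0, 2, 1], [0, 0, 0], 0]
    - [[0, 4, 2], [0, 0, 0], 0]
    - [[0, 6, 2], [0, 0, 0], 0]
    - [[0, 6, 2], [0, 0, 0], 0]
    - [[0, 6, 2], [0, 0, 0], 0]

```text
t: 7.63
tool_pos: [0.5415, -0.1799, 0.0445]
tcp_rot: [-3.141, 0.0, 1.59]
contact_force: [-1.1, -0.4, 0.1]
finger_gap: -0.0003
```

>>> jog_arm:
  moves:
    - [[0, 0, 0], [0, 0, 0], 0]
    - [[0, 0, 0], [0, 0, 0], 0]

```text
t: 7.8
tool_pos: [0.5415, -0.1798, 0.0445]
tcp_rot: [-3.141, -0.0, 1.591]
contact_force: [-0.8, -1.7, -0.5]
finger_gap: -0.0
```

```bash
python3 -c "
from h import *
to(.547,-.179,.044,91)
im=env.get_image('side');cv2.imwrite('pics/s8.png',cv2.convertScaleAbs(cv2.resize(im[160:255,205:335,::-1],None,fx=6,fy=6,interpolation=cv2.INTER_CUBIC),alpha=1.4,beta=10))"
```

```text
shift mm [0.7 5.5 0.5] turn deg [-0.  -0.   0.1] | pos [ 0.5415 -0.1798  0.0445] yaw 91.1 j6 -0.48 t 7.8
```

View pics/s8.png

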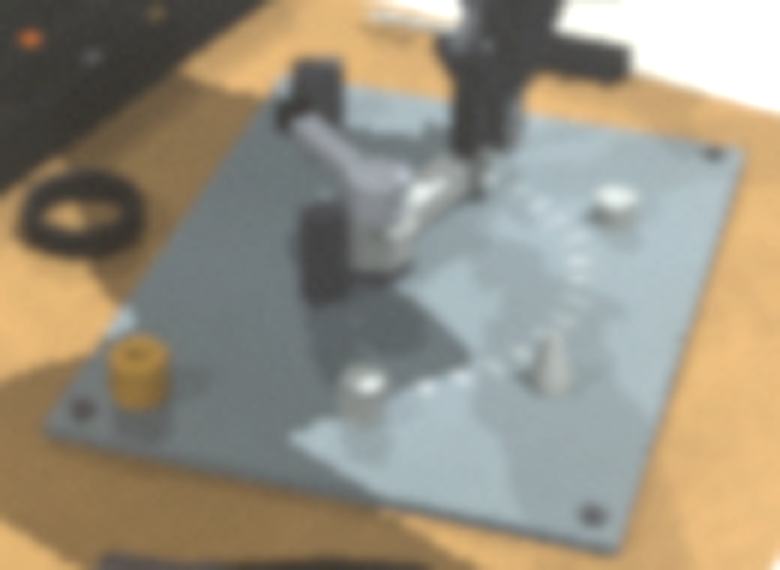

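The fingers are in contact with 5.5 mm left to go, so I'll push that.

>>> jog_arm:
  moves:
    - [[0, 2, 0], [0, 0, 0], 0]
    - [[0, 4, 0], [0, 0, 0], 0]
    - [[0, 5.5, 0], [0, 0, 0], 0]
    - [[0, 5.5, 0], [0, 0, 0], 0]
    - [[0, 5.5, 0], [0, 0, 0], 0]

```text
t: 8.27
tool_pos: [0.5477, -0.1796, 0.0447]
tcp_rot: [3.141, -0.0, 1.591]
contact_force: [0.1, 0.2, -0.7]
finger_gap: -0.0003
```

>>> jog_arm:
  moves:
    - [[0, 0, 0], [0, 0, 0], 0]
    - [[0, -10, 0], [0, 0, 0], 0]
    - [[0, -30, 0], [0, 0, 0], 0]
    - [[0, -50, -25], [0, 0, 0], 0]
    - [[0, -75, -55], [0, 0, 0], 0]

```text
t: 8.68
tool_pos: [0.471, -0.1801, 0.0983]
tcp_rot: [-3.139, -0.003, 1.592]
contact_force: [-0.2, -0.3, 0.6]
finger_gap: 0.0
```

>>> jog_arm:
  moves:
    - [[-10, -30, -30], [0, 0, 0], 0]
    - [[-20, -60, -60], [0, 0, 0], 0]
    - [[-30, -90, -90], [0, 0, 0], 0]
    - [[-30, -100, -110], [0, 0, 0], 0]
    - [[-30, -100, -110], [0, 0, 0], 0]

```text
t: 9.1
tool_pos: [0.3729, -0.2149, 0.215]
tcp_rot: [3.135, 0.005, 1.588]
contact_force: [1.0, -0.9, 0.5]
finger_gap: 0.0002
```

```bash
python3 -c "
from h import *
im=env.get_image('top');cv2.imwrite('pics/t9.png',cv2.convertScaleAbs(cv2.resize(im[150:270,220:375,::-1],None,fx=5,fy=5,interpolation=cv2.INTER_CUBIC),alpha=1.4,beta=10))
cv2.imwrite('pics/t9z.png',cv2.convertScaleAbs(cv2.resize(im[185:225,285:350,::-1],None,fx=12,fy=12,interpolation=cv2.INTER_CUBIC),alpha=1.4,beta=10))
im=env.get_image('side');cv2.imwrite('pics/s9.png',cv2.convertScaleAbs(cv2.resize(im[160:210,255:310,::-1],None,fx=12,fy=12,interpolation=cv2.INTER_CUBIC),alpha=1.4,beta=10));print(env.get_obs()['t'],env.get_obs()['tool_pos'])"
```

```text
9.2 [ 0.37368286 -0.2139537   0.21126934]
```

View pics/t9.png

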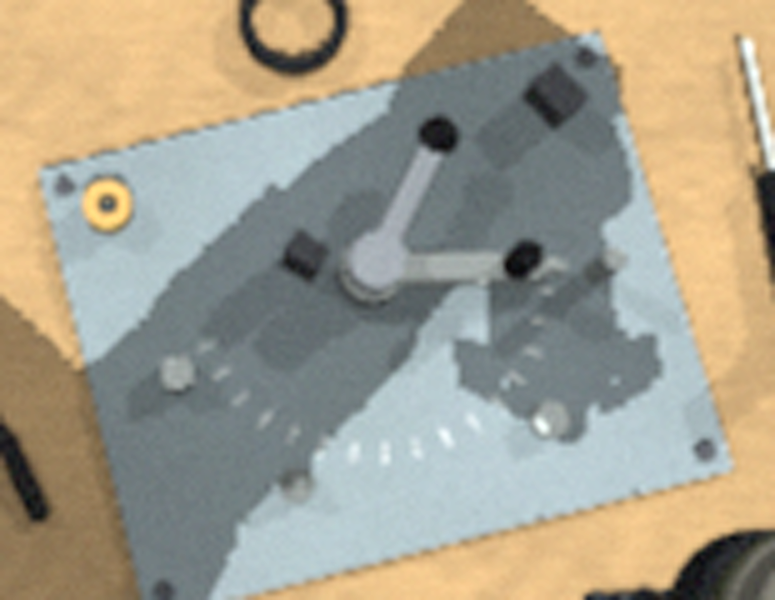

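View pics/t9z.png

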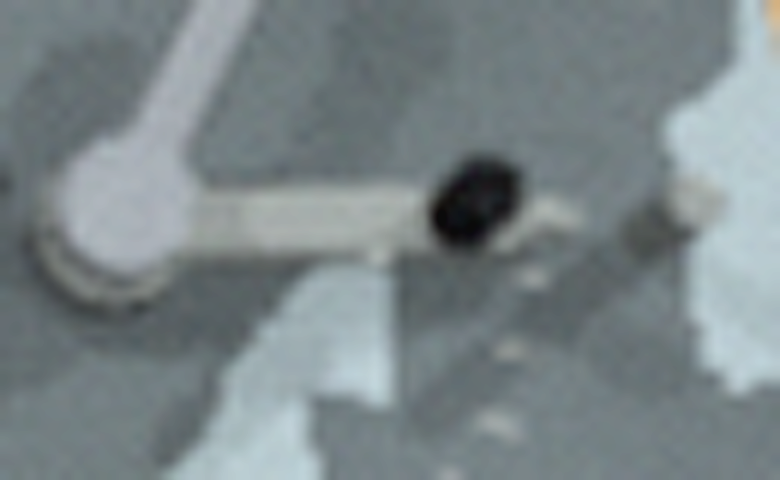

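View pics/s9.png

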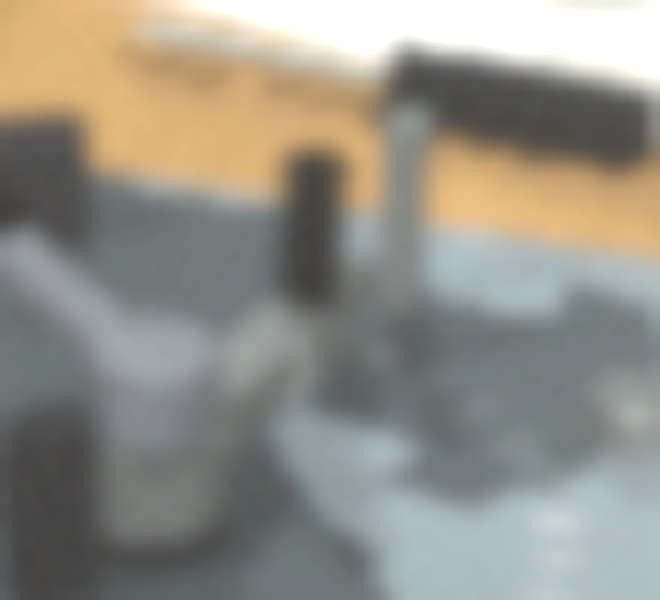

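Zoomed view: bar midline runs (230,224) to (400,218), the tip is at about (578,216), grip top about (490,190), pin top (697,201) and pin foot about (655,232).

```bash
python3 -c "
from h import *
c=lambda x,y:(285+(x+.5)/12-.5,185+(y+.5)/12-.5)
s=lambda x,y:(255+(x+.5)/12-.5,160+(y+.5)/12-.5)
P={k:at('top',c(*v[:2]),v[2]) for k,v in dict(pin=(697,200,.07),foot=(652,236,.01),hub=(125,203,.066),grip=(490,188,.081),b1=(230,224,.038),b2=(400,218,.038),tip=(578,216,.038)).items()}
for k,v in P.items():
  d=v[:2]-PIV;print(k,v.round(4),np.linalg.norm(d).round(4),np.degrees(np.arctan2(d[1],d[0])).round(1))
P={k:at('side',s(*v[:2]),v[2]) for k,v in dict(pin=(409,115,.07),hub=(160,346,.066),grip=(315,160,.081),gripfoot=(310,302,.038)).items()}
for k,v in P.items():
  d=v-P['hub'];print(k,v.round(4),np.linalg.norm(d[:2]).round(4),np.degrees(np.arctan2(d[1],d[0])).round(1))"
```

```text
pin [ 0.5639 -0.2296  0.07  ] 0.1351 -91.0
foot [ 0.5643 -0.2318  0.01  ] 0.1373 -90.8
hub [ 0.565  -0.0934  0.066 ] 0.0016 137.3
grip [ 0.5655 -0.1783  0.081 ] 0.0838 -90.5
b1 [ 0.564  -0.1219  0.038 ] 0.0275 -94.6
b2 [ 0.5651 -0.1638  0.038 ] 0.0693 -90.9
tip [ 0.5652 -0.2076  0.038 ] 0.1131 -90.5
pin [ 0.569  -0.2347  0.07  ] 0.1368 -90.1
hub [ 0.5693 -0.0979  0.066 ] 0.0 0.0
grip [ 0.57   -0.1811  0.081 ] 0.0832 -89.6
gripfoot [ 0.5684 -0.1788  0.038 ] 0.0808 -90.7
```

Both views put the arm within 0.5° of the pin bearing, against a limit of about 3°. The lever is still open. Next I'll move over to the clockwise side of the lever knob, with yaw = lever angle and pushing along -tool y.

```bash
cat >> h.py <<'E'
def st(): arc(.084,[-27],-.036,.2,0)
E
python3 -c "
from h import *
st()"
```

```text
-27 [ 45. 252.  12.] [ 3.000e-01 -1.000e-01  1.181e+02]
[ 0.3737 -0.214   0.2113] [-0.4  0.6 -0.3] 9.2
```

>>> jog_arm:
  moves:
    - [[5, 20, 2], [0, 0, 7], 0]
    - [[8, 40, 2], [0, 0, 14], 0]
    - [[12, 60, 4], [0, 0, 21], 0]
    - [[15, 80, 4], [0, 0, 28], 0]
    - [[18, 100, 5], [0, 0, 35], 0]

```text
t: 9.62
tool_pos: [0.4738, -0.1921, 0.2031]
tcp_rot: [-3.14, -0.0, 0.975]
contact_force: [0.3, -0.6, 0.5]
finger_gap: -0.0001
```

```bash
python3 -c "
from h import *
st()"
```

```text
-27 [107. 110.   3.] [-0.1  0.1 82.9]
[ 0.4738 -0.1921  0.2031] [ 0.3 -0.6  0.5] 9.6167
```

>>> jog_arm:
  moves:
    - [[12, 12, 0], [0, 0, 7], 0]
    - [[24, 24, 0], [0, 0, 14], 0]
    - [[36, 36, 0], [0, 0, 21], 0]
    - [[48, 48, 0], [0, 0, 28], 0]
    - [[60, 60, 0], [0, 0, 35], 0]

```text
t: 10.03
tool_pos: [0.5569, -0.1754, 0.2027]
tcp_rot: [-3.14, 0.001, 0.364]
contact_force: [0.5, -0.1, -0.7]
finger_gap: -0.0
```

```bash
python3 -c "
from h import *
st()"
```

```text
-27 [67. 14.  3.] [-0.1  0.1 47.9]
[ 0.5569 -0.1754  0.2027] [ 0.5 -0.1 -0.7] 10.0333
```

>>> jog_arm:
  moves:
    - [[14, 3, 0], [0, 0, 7], 0]
    - [[28, 6, 0], [0, 0, 14], 0]
    - [[42, 9, 0], [0, 0, 21], 0]
    - [[56, 12, 0], [0, 0, 28], 0]
    - [[67, 14, 0], [0, 0, 35], 0]

```text
t: 10.45
tool_pos: [0.6246, -0.1643, 0.2023]
tcp_rot: [-3.141, 0.002, -0.246]
contact_force: [-0.4, -0.0, -0.5]
finger_gap: -0.0003
```

>>> jog_arm:
  moves:
    - [[0, 0, 0], [0, 0, 7], 0]
    - [[0, 0, 0], [0, 0, 13], 0]
    - [[0, 0, 0], [0, 0, 13], 0]
    - [[0, 0, 0], [0, 0, 13], 0]
    - [[0, 0, 0], [0, 0, 13], 0]

```text
t: 10.87
tool_pos: [0.6234, -0.1651, 0.2036]
tcp_rot: [-3.142, 0.001, -0.465]
contact_force: [0.2, 0.3, 0.0]
finger_gap: -0.0001
```

```bash
python3 -c "
from h import *
st()
o=env.get_obs();im=env.get_image('wrist');cv2.imwrite('pics/w10.png',cv2.convertScaleAbs(cv2.resize(im[:,:,::-1],(800,600)),alpha=1.4,beta=10))
im=env.get_image('side');cv2.imwrite('pics/s10.png',cv2.convertScaleAbs(cv2.resize(im[130:255,205:335,::-1],None,fx=4.5,fy=4.5,interpolation=cv2.INTER_CUBIC),alpha=1.4,beta=10))"
```

```text
-27 [ 1. -1.  4.] [-0.   0.1  0.3]
[ 0.6234 -0.1651  0.2036] [0.2 0.3 0. ] 10.8667
```

View pics/w10.png

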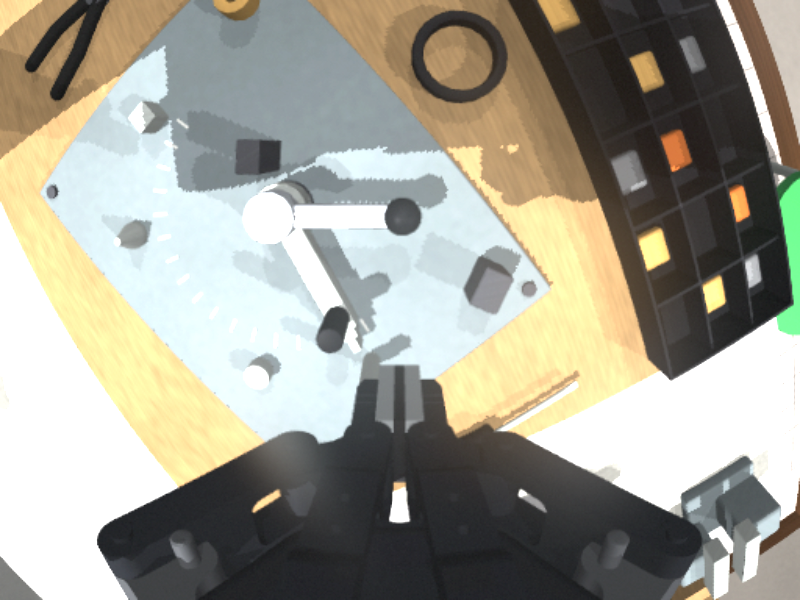

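View pics/s10.png

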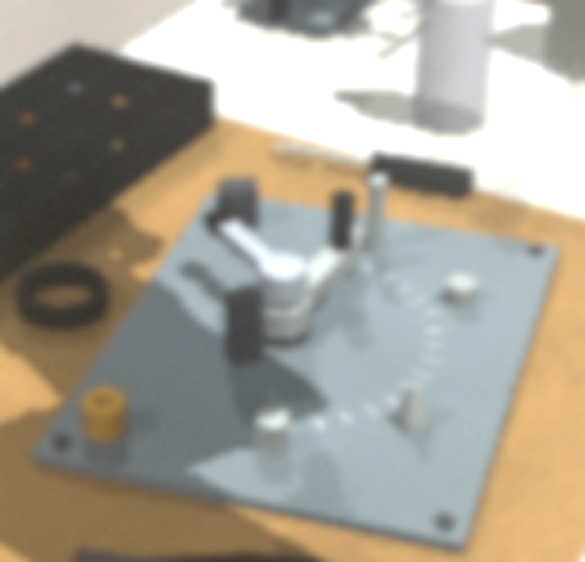

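The wrist view shows the knob at (403,216) dead ahead of the fingers, the arm tip at (356,349) and the grip clear on the left. I'll check the arm bearing from this view too.

```bash
python3 -c "
from h import *
o=env.get_obs();s=lambda x,y:((x+.5)*.64-.5,(y+.5)*.64-.5)
P={k:wat(o,s(*v[:2]),v[2]) for k,v in dict(hub=(269,217,.066),tip=(356,350,.038),knob=(403,216,.06),gripfoot=(343,312,.038),stud=(257,372,.026)).items()}
for k,v in P.items():
  d=(v-P['hub'])[:2];print(k,v.round(4),np.linalg.norm(d).round(4),np.degrees(np.arctan2(d[1],d[0])).round(1))
arc(.084,[-27],-.036,.05,0)"
```

```text
hub [ 0.5682 -0.0927  0.066 ] 0.0 0.0
tip [ 0.5664 -0.2068  0.038 ] 0.1141 -90.9
knob [ 0.6422 -0.1317  0.06  ] 0.0836 -27.8
gripfoot [ 0.5723 -0.1765  0.038 ] 0.0839 -87.2
stud [ 0.4808 -0.1934  0.026 ] 0.1333 -131.0
-27 [  1.  -1. 154.] [-0.   0.   0.2]
[ 0.6233 -0.1655  0.2043] [ 0.7 -0.6  0.2] 10.9667
```

Three views now agree on about -90.7°. I'll descend to z≈0.05.

>>> jog_arm:
  moves:
    - [[0, 2, 40], [0, 0, 0], 0]
    - [[0, 2, 80], [0, 0, 0], 0]
    - [[0, 2, 120], [0, 0, 0], 0]
    - [[0, 2, 142], [0, 0, 0], 0]
    - [[0, 2, 152], [0, 0, 0], 0]

```text
t: 11.38
tool_pos: [0.6195, -0.1664, 0.0482]
tcp_rot: [3.141, 0.007, -0.468]
contact_force: [0.2, -0.4, -1.2]
finger_gap: 0.0001
```

>>> jog_arm:
  moves:
    - [[0, 0, 0], [0, 0, 0], 0]
    - [[0, 0, 0], [0, 0, 0], 0]

```text
t: 11.55
tool_pos: [0.6229, -0.1678, 0.0535]
tcp_rot: [-3.142, -0.001, -0.468]
contact_force: [1.0, -0.2, 1.0]
finger_gap: 0.0002
```

```bash
python3 -c "
from h import *
arc(.084,[-27,-23,-19,-15],-.022,.05,0)
o=env.get_obs();im=env.get_image('wrist');cv2.imwrite('pics/w11.png',cv2.convertScaleAbs(cv2.resize(im[:,:,::-1],(800,600)),alpha=1.4,beta=10))"
```

```text
-27 [  0. -18.   3.] [-0.  -0.   0.2]
-23 [  2. -23.   3.] [-0.  -0.  -3.8]
-19 [  3. -29.   3.] [ 0.  -0.  -7.8]
-15 [  3. -35.   3.] [  0.   -0.  -11.8]
[ 0.6229 -0.1678  0.0535] [ 1.  -0.2  1. ] 11.55
```

View pics/w11.png

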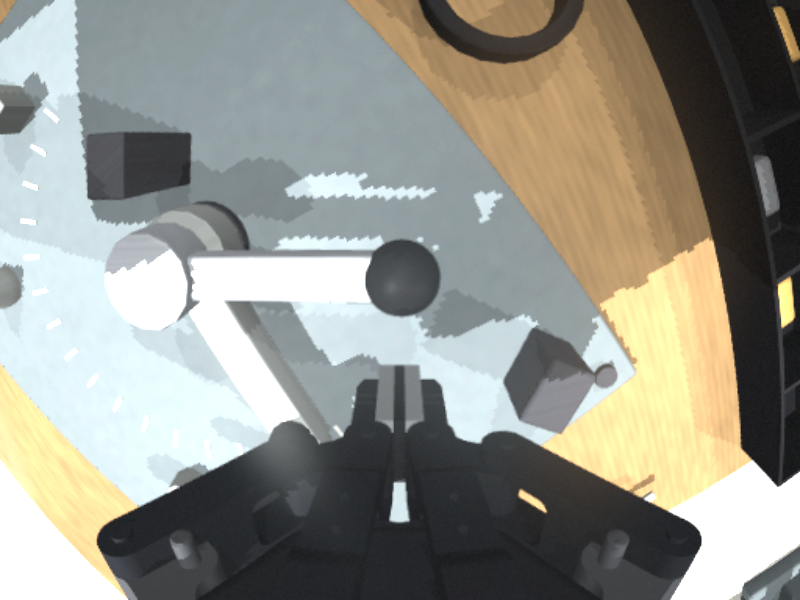

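The knob sits straight ahead at (403,277) and the fingers are at about (400,370). I'll push in an arc, 4° per row.

>>> jog_arm:
  moves:
    - [[0, -5, 1], [0, 0, 0], 0]
    - [[0, -10, 2], [0, 0, 0], 0]
    - [[0, -14, 2], [0, 0, 0], 0]
    - [[0, -18, 2], [0, 0, -1], 0]
    - [[1, -22, 2], [0, 0, -4], 0]

```text
t: 12.02
tool_pos: [0.634, -0.1484, 0.0516]
tcp_rot: [3.14, -0.002, -0.397]
contact_force: [-1.2, -1.8, 1.9]
finger_gap: 0.0001
```

```bash
python3 -c "
from h import *
arc(.083,[-23,-20,-17,-14,-11,-8],-.022,.05,0)"
```

```text
-23 [-0. -1.  2.] [ 0.1 -0.1  0.3]
-20 [ 1. -5.  2.] [ 0.1 -0.1 -2.7]
-17 [  1. -10.   2.] [ 0.1 -0.1 -5.7]
-14 [  2. -14.   2.] [ 0.1 -0.1 -8.7]
-11 [  2. -19.   2.] [  0.1  -0.1 -11.7]
-8 [  3. -23.   2.] [  0.1  -0.1 -14.7]
[ 0.634  -0.1484  0.0516] [-1.2 -1.8  1.9] 12.0167
```

>>> jog_arm:
  moves:
    - [[1, -5, 1], [0, 0, -3], 0]
    - [[1, -10, 1], [0, 0, -6], 0]
    - [[2, -14, 1], [0, 0, -9], 0]
    - [[2, -19, 1], [0, 0, -12], 0]
    - [[3, -23, 1], [0, 0, -15], 0]

```text
t: 12.43
tool_pos: [0.6459, -0.1285, 0.0505]
tcp_rot: [3.14, -0.002, -0.134]
contact_force: [-1.3, -2.6, 2.0]
finger_gap: -0.0002
```

```bash
python3 -c "
from h import *
arc(.083,[-8,-5,-2,1,4,7],-.022,.05,0)"
```

```text
-8 [-1. -1.  1.] [ 0.1 -0.1  0.3]
-5 [ 0. -5.  1.] [ 0.1 -0.1 -2.7]
-2 [ 1. -9.  1.] [ 0.1 -0.1 -5.7]
1 [  2. -14.   1.] [ 0.1 -0.1 -8.7]
4 [  2. -18.   1.] [  0.1  -0.1 -11.7]
7 [  2. -23.   1.] [  0.1  -0.1 -14.7]
[ 0.6459 -0.1285  0.0505] [-1.3 -2.6  2. ] 12.4333
```

>>> jog_arm:
  moves:
    - [[0, -5, 1], [0, 0, -3], 0]
    - [[1, -10, 1], [0, 0, -6], 0]
    - [[2, -14, 1], [0, 0, -9], 0]
    - [[2, -19, 1], [0, 0, -12], 0]
    - [[2, -23, 1], [0, 0, -15], 0]

```text
t: 12.85
tool_pos: [0.6516, -0.106, 0.0497]
tcp_rot: [3.139, -0.003, 0.128]
contact_force: [1.5, -2.8, -0.2]
finger_gap: 0.0003
```

```bash
python3 -c "
from h import *
arc(.083,[7,10,13,16,19,22],-.022,.05,0)
o=env.get_obs();im=env.get_image('wrist');cv2.imwrite('pics/w12.png',cv2.convertScaleAbs(cv2.resize(im[:,:,::-1],(800,600)),alpha=1.4,beta=10))"
```

```text
7 [-0.  0. -0.] [ 0.1 -0.1  0.3]
10 [ 1. -4. -0.] [ 0.1 -0.1 -2.7]
13 [ 2. -9. -0.] [ 0.1 -0.1 -5.7]
16 [  2. -13.  -0.] [ 0.1 -0.1 -8.7]
19 [  2. -18.  -0.] [  0.1  -0.1 -11.7]
22 [  3. -22.  -0.] [  0.1  -0.1 -14.7]
[ 0.6516 -0.106   0.0497] [ 1.5 -2.8 -0.2] 12.85
```

View pics/w12.png

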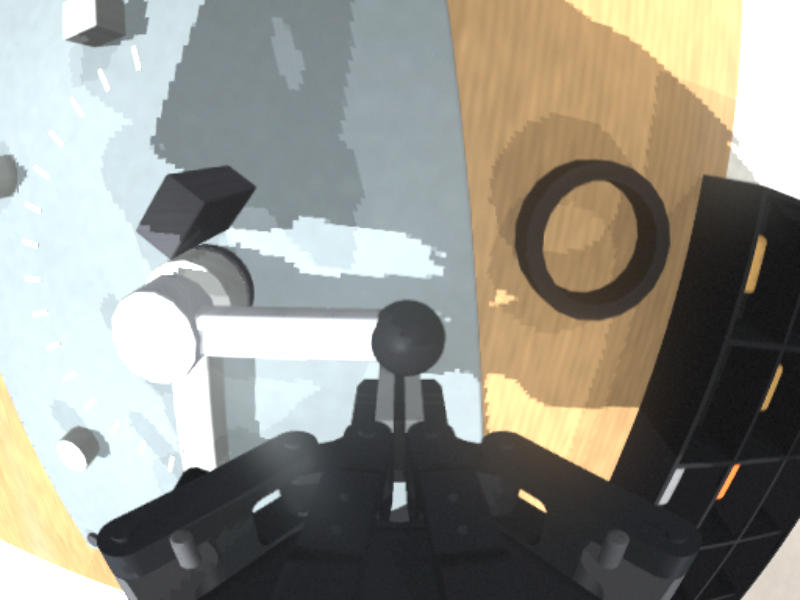

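The knob at (408,338) is being pushed squarely. I'll continue.

>>> jog_arm:
  moves:
    - [[1, -5, 0], [0, 0, -3], 0]
    - [[2, -9, 0], [0, 0, -6], 0]
    - [[2, -14, 0], [0, 0, -9], 0]
    - [[3, -18, 0], [0, 0, -12], 0]
    - [[3, -23, 0], [0, 0, -15], 0]

```text
t: 13.32
tool_pos: [0.6515, -0.083, 0.0496]
tcp_rot: [3.139, -0.002, 0.388]
contact_force: [1.8, -2.2, 1.0]
finger_gap: -0.0
```

```bash
python3 -c "
from h import *
arc(.083,[22,25,28,31,34,37],-.022,.05,0)"
```

```text
22 [-0.  1. -0.] [ 0.1 -0.1  0.2]
25 [ 1. -4. -0.] [ 0.1 -0.1 -2.8]
28 [ 1. -8. -0.] [ 0.1 -0.1 -5.8]
31 [  2. -13.  -0.] [ 0.1 -0.1 -8.8]
34 [  2. -17.  -0.] [  0.1  -0.1 -11.8]
37 [  3. -22.  -0.] [  0.2  -0.1 -14.8]
[ 0.6515 -0.083   0.0496] [ 1.8 -2.2  1. ] 13.3167
```

>>> jog_arm:
  moves:
    - [[1, -5, 0], [0, 0, -3], 0]
    - [[1, -9, 0], [0, 0, -6], 0]
    - [[2, -14, 0], [0, 0, -9], 0]
    - [[2, -18, 0], [0, 0, -12], 0]
    - [[3, -23, 0], [0, 0, -15], 0]

```text
t: 13.73
tool_pos: [0.6453, -0.0605, 0.0496]
tcp_rot: [3.139, -0.001, 0.65]
contact_force: [-1.0, -1.9, 0.7]
finger_gap: -0.0002
```

```bash
python3 -c "
from h import *
arc(.083,[37,40,43,46,49,52],-.022,.05,0)"
```

```text
37 [-1.  2. -0.] [ 0.1 -0.   0.3]
40 [ 0. -3. -0.] [ 0.1 -0.  -2.7]
43 [ 1. -7. -0.] [ 0.1 -0.  -5.7]
46 [  2. -12.  -0.] [ 0.1 -0.  -8.7]
49 [  2. -16.  -0.] [  0.1  -0.  -11.7]
52 [  2. -21.  -0.] [  0.1  -0.  -14.7]
[ 0.6453 -0.0605  0.0496] [-1.  -1.9  0.7] 13.7333
```

>>> jog_arm:
  moves:
    - [[1, -4, 0], [0, 0, -3], 0]
    - [[1, -8, 0], [0, 0, -6], 0]
    - [[2, -11, 0], [0, 0, -8], 0]
    - [[2, -14, 0], [0, 0, -10], 0]
    - [[2, -16, 0], [0, 0, -12], 0]

```text
t: 14.15
tool_pos: [0.6375, -0.046, 0.0496]
tcp_rot: [3.139, -0.001, 0.859]
contact_force: [2.5, 0.1, 0.1]
finger_gap: -0.0001
```

```bash
python3 -c "
from h import *
arc(.083,[49,52,55,58,60],-.022,.05,0)
o=env.get_obs();im=env.get_image('wrist');cv2.imwrite('pics/w13.png',cv2.convertScaleAbs(cv2.resize(im[:,:,::-1],(800,600)),alpha=1.4,beta=10))"
```

```text
49 [-0.  0. -0.] [ 0.1 -0.1  0.2]
52 [ 1. -4. -0.] [ 0.1 -0.1 -2.8]
55 [ 1. -9. -0.] [ 0.1 -0.1 -5.8]
58 [  2. -13.  -0.] [ 0.1 -0.1 -8.8]
60 [  2. -16.  -0.] [  0.1  -0.1 -10.8]
[ 0.6375 -0.046   0.0496] [2.5 0.1 0.1] 14.15
```

View pics/w13.png

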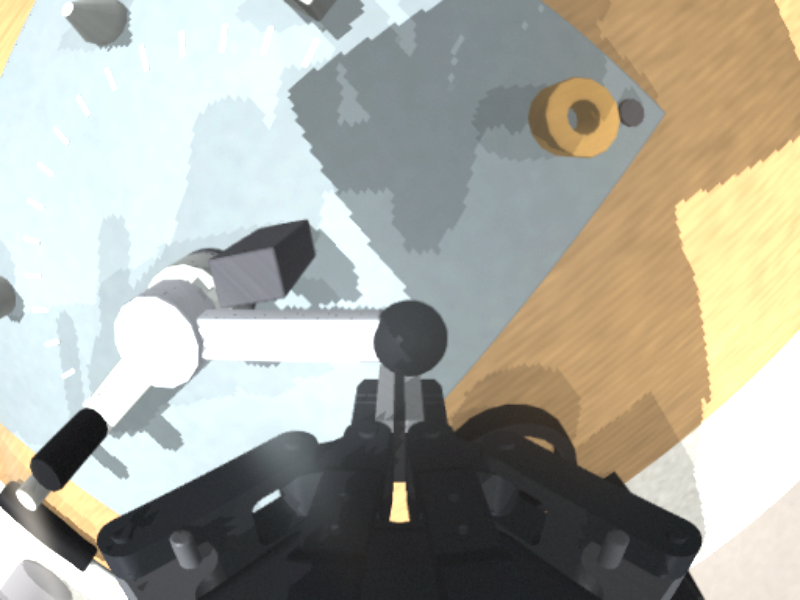

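The lever bar is closing on the stop block at (270,270). I'll make the last few degrees slowly and watch the force.

>>> jog_arm:
  moves:
    - [[0, -2, 0], [0, 0, -1], 0]
    - [[0, -4, 0], [0, 0, -2], 0]
    - [[1, -6, 0], [0, 0, -4], 0]
    - [[1, -7.5, 0], [0, 0, -5], 0]
    - [[1, -9, 0], [0, 0, -6], 0]

```text
t: 14.62
tool_pos: [0.6304, -0.0394, 0.049]
tcp_rot: [3.141, -0.0, 0.963]
contact_force: [2.4, -0.4, 0.5]
finger_gap: 0.0003
```

>>> jog_arm:
  moves:
    - [[0, -1, 0], [0, 0, 0], 0]
    - [[0, -2, 0], [0, 0, -1], 0]
    - [[0, -2, 0], [0, 0, -1], 0]

```text
t: 14.87
tool_pos: [0.6282, -0.0383, 0.0487]
tcp_rot: [-3.141, 0.0, 0.981]
contact_force: [1.6, -0.4, 0.5]
finger_gap: -0.0002
```

```bash
python3 -c "
from h import *
arc(.083,[55,58,60],-.022,.05,0)
o=env.get_obs();im=env.get_image('wrist');cv2.imwrite('pics/w14.png',cv2.convertScaleAbs(cv2.resize(im[:,:,::-1],(800,600)),alpha=1.4,beta=10))"
```

```text
55 [ 1.  3. -1.] [-0.   0.   1.2]
58 [ 2. -1. -1.] [-0.   0.  -1.8]
60 [ 3. -4. -1.] [-0.   0.  -3.8]
[ 0.6282 -0.0383  0.0487] [ 1.6 -0.4  0.5] 14.8667
```

View pics/w14.png

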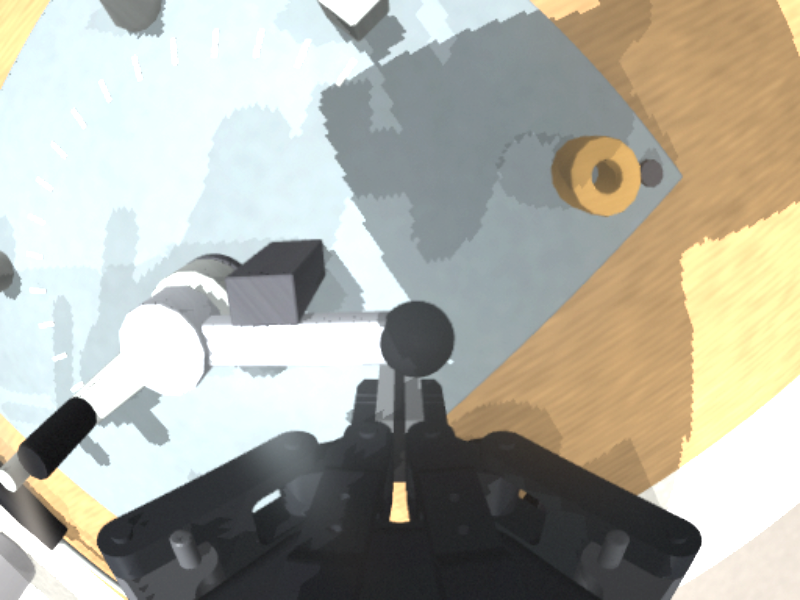

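The block face is almost touching the bar. I'll advance in 1 mm steps until the force rises.

>>> jog_arm:
  moves:
    - [[1, -1, 0], [0, 0, -1], 0]
    - [[1, -2, 0], [0, 0, -1], 0]
    - [[1, -2, 0], [0, 0, -1], 0]

```text
t: 15.17
tool_pos: [0.6278, -0.0375, 0.0487]
tcp_rot: [3.14, 0.001, 0.997]
contact_force: [2.8, -3.6, -0.2]
finger_gap: 0.0003
```

>>> jog_arm:
  moves:
    - [[0, -1, 0], [0, 0, 0], 0]
    - [[0, -1, 0], [0, 0, 0], 0]
    - [[0, -1, 0], [0, 0, 0], 0]

```text
t: 15.42
tool_pos: [0.6277, -0.0374, 0.0488]
tcp_rot: [3.138, 0.001, 0.996]
contact_force: [4.7, -4.8, -1.2]
finger_gap: -0.0002
```

>>> jog_arm:
  moves:
    - [[0, -1, 0], [0, 0, 0], 0]
    - [[0, -1, 0], [0, 0, 0], 0]
    - [[0, -1, 0], [0, 0, 0], 0]

```text
t: 15.67
tool_pos: [0.6276, -0.0374, 0.0489]
tcp_rot: [3.137, 0.001, 0.996]
contact_force: [6.2, -6.6, -2.1]
finger_gap: -0.0003
```

The tool stopped moving while the force rose to 9 N, so the lever is against its stop. I'll back off, rise and check.

>>> jog_arm:
  moves:
    - [[0, 5, 0], [0, 0, 0], 0]
    - [[0, 15, 0], [0, 0, 0], 0]
    - [[0, 25, -20], [0, 0, 0], 0]
    - [[0, 25, -60], [0, 0, 0], 0]
    - [[0, 25, -100], [0, 0, 0], 0]

```text
t: 16.08
tool_pos: [0.6442, -0.0485, 0.1469]
tcp_rot: [-3.134, 0.002, 0.997]
contact_force: [0.7, 0.8, 1.2]
finger_gap: -0.0002
```

```bash
python3 -c "
from h import *
to(.37,-.2,.25,57)"
```

```text
shift mm [-276.3 -148.9 -101.4] turn deg [-0.4  0.1  0.1] | pos [ 0.6442 -0.0485  0.1469] yaw 57.1 j6 0.37 t 16.0833
```

>>> jog_arm:
  moves:
    - [[0, 0, -40], [0, 0, 0], 0]
    - [[-30, -16, -75], [0, 0, 0], 0]
    - [[-65, -35, -85], [0, 0, 0], 0]
    - [[-100, -54, -95], [0, 0, 0], 0]
    - [[-135, -73, -100], [0, 0, 0], 0]

```text
t: 16.5
tool_pos: [0.5136, -0.121, 0.2493]
tcp_rot: [3.141, -0.0, 0.999]
contact_force: [0.3, -0.8, 0.5]
finger_gap: -0.0
```

>>> jog_arm:
  moves:
    - [[-35, -19, 0], [0, 0, 0], 0]
    - [[-70, -38, 0], [0, 0, 0], 0]
    - [[-105, -57, 0], [0, 0, 0], 0]
    - [[-135, -75, 0], [0, 0, 0], 0]
    - [[-135, -75, 0], [0, 0, 0], 0]

```text
t: 16.92
tool_pos: [0.3735, -0.1942, 0.2478]
tcp_rot: [-3.137, 0.001, 0.993]
contact_force: [0.3, -0.4, -0.6]
finger_gap: -0.0002
```

```bash
python3 -c "
from h import *
im=env.get_image('top');cv2.imwrite('pics/t15.png',cv2.convertScaleAbs(cv2.resize(im[150:270,220:375,::-1],None,fx=5,fy=5,interpolation=cv2.INTER_CUBIC),alpha=1.4,beta=10))
im=env.get_image('side');cv2.imwrite('pics/s15.png',cv2.convertScaleAbs(cv2.resize(im[150:255,195:345,::-1],None,fx=5,fy=5,interpolation=cv2.INTER_CUBIC),alpha=1.4,beta=10));print(env.get_obs()['t'],env.get_obs()['tool_pos'])"
```

```text
17.0167 [ 0.37746636 -0.19375494  0.24813501]
```

View pics/t15.png

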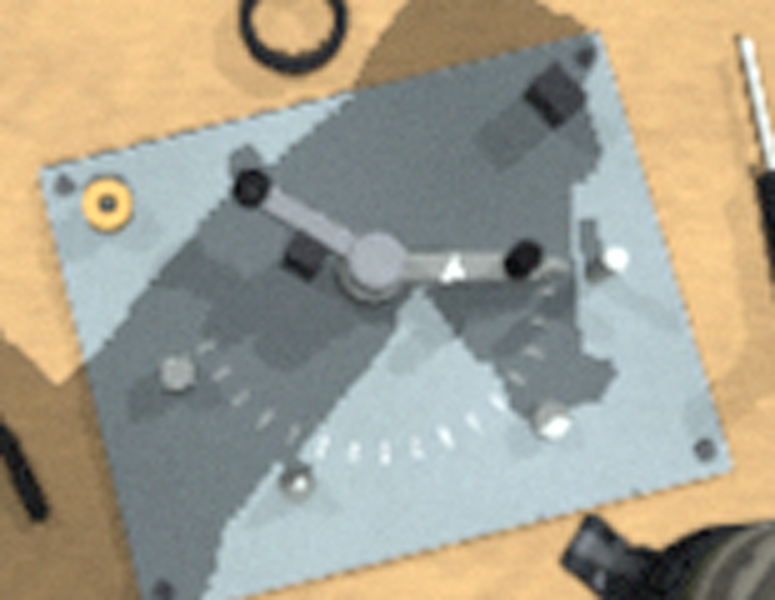

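View pics/s15.png

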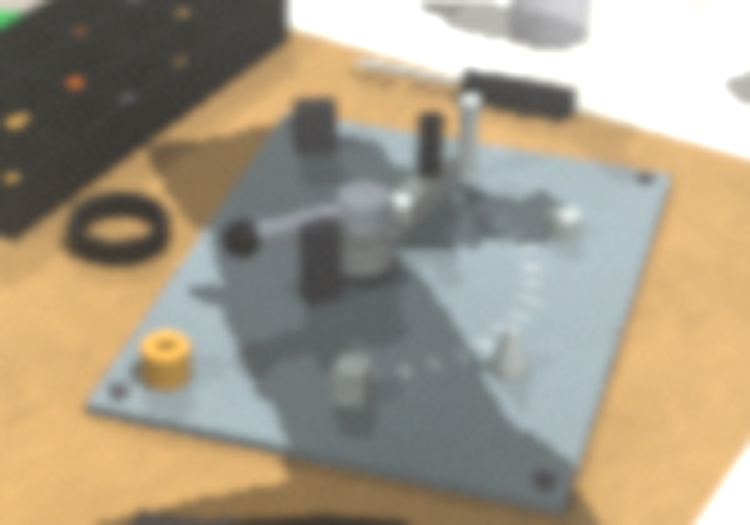

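The top view shows the knob at (251,187) with the lever against the block at (305,255). The grip at (525,258) and tip at (567,266) are unchanged. I'll do one numeric check before handing in.

```bash
python3 -c "
from h import *
c=lambda x,y:(220+(x+.5)/5-.5,150+(y+.5)/5-.5)
for k,v in dict(pin=(616,259,.07),grip=(527,256,.081),tip=(567,266,.038),knob=(251,186,.06)).items():
  p=at('top',c(*v[:2]),v[2]);d=p[:2]-PIV;a=np.arctan2(d[1],d[0]);print(k,p.round(4),np.linalg.norm(d).round(4),np.degrees(a).round(1),'lever q',(a-.237+.87).round(3))
print(env.get_obs()['joint_velocities'].round(3))"
```

```text
pin [ 0.5634 -0.2301  0.07  ] 0.1356 -91.2 lever q -0.959
grip [ 0.5638 -0.1771  0.081 ] 0.0827 -91.7 lever q -0.967
tip [ 0.5645 -0.2084  0.038 ] 0.114 -90.9 lever q -0.953
knob [ 0.6099 -0.0218  0.06  ] 0.0848 59.0 lever q 1.663
[ 0.041  0.028  0.031 -0.012  0.001  0.005]
```

```bash
python3 -c "
from station import env
print(env.job_done())"
```

```text
the job is handed in; nothing more can be done
None
```

I set the jig and handed the job in at about 17 s. The swing arm points at the tallest pin and the clamp lever is home against its stop block; the hand-in gives no verdict.

- **Swing arm:** With shut fingertips, I pushed the grip about 85° anticlockwise. I stopped short, measured, then nudged it the last 6°.
- **Clamp lever:** Only then did I push its knob anticlockwise. At the stop the tool stopped moving while the push force rose to about 9 N. I then lifted the gripper clear.

**Last checks**
- **Arm bearing:** In the last top view the arm tip was at -90.9°, the grip at -91.7° and the pin at -91.2°. That is within about 0.5°, or 1–2 mm at the pin, against a 7 mm limit.
- **Lever angle:** It measured about 1.66 rad; home is 1.65 and the limit is above 1.53.
- **Loose things:** The roller, gauge block and tape look unmoved in the last pictures. The pliers and screwdriver are only partly in view but also look unmoved. I did not check the jar, water bottle and spool again at the end. The arm never worked near them.

**Disagreements:** The side camera placed points 3–4 mm differently from the top camera, but both gave the same bearings relative to the pivot. One wrist-camera reading, of the grip's foot, was about 3.5° off. I put that down to a poorly read pixel, because the tip in the same picture gave -90.9°.

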